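Hang a rinsed spigot adapter to drain in the fitting dispenser

TASK

Press the dispenser's rubber button all the way down so that its tray comes fully forward, lay the white spigot adapter on its side on the counter and let go of it to change your grip, then set it mouth-down over the tray's blue peg until its rim rests on the tray. Let go and push the tray fully home with the adapter on it. Never let the adapter drop, and leave the brass nut, pipe plug and band clamp where they are.

Things in the scene. Friction and masses are not known exactly. Their poses are not given: they have to be found in the camera images.
- dispenser: Fixed grey steel dispenser with clear sides. Origin: centre of the hood's footprint on the counter; x points from its open front to its back, z up; small yaw. Hood: front edge at x=-80 mm, 140 mm wide, roof top at z=166 mm, opening 128 mm wide and 160 mm high. A stock hopper 185 mm high stands behind it (to x=205 mm).
- button: Round black rubber button with a red dot, 42 mm in diameter, on the roof at x=-35 mm, y=0 of the dispenser. Origin: centre of its underside; its top is 34 mm higher. It goes straight down 28 mm with about 4 N, gearing the tray out in proportion (28 mm of button = 110 mm of tray), and stays where left; pushing the tray in raises it again.
- tray (a joint): Travel of the steel tray out of the dispenser's front, in m: 0 = fully home, 0.110 = fully forward (towards the dispenser's -x).
- tray_lip (a point): Top centre of the outer face of the tray's upright grey front lip, the place to push the tray home. The lip is 110 mm wide (along y), 6 mm thick, and spans 8 to 48 mm above the counter; its outer face looks to the dispenser's -x. Axes as the dispenser's.
- peg_base (a point): Foot of the upright blue drying peg on the tray floor, 16 mm above the counter; moves with the tray, axes as the dispenser's. The peg is 26 mm in diameter and 70 mm tall, its top 12 mm tapering to 14 mm. It stands 95 mm behind the lip's outer face; with the tray fully forward, 60 mm in front of the hood's edge.
- adapter: Loose white plastic vessel, 100 mm long, 140 g, one end closed; starts standing mouth up. Origin: centre of the closed end's outer face; z runs to the mouth. Tube 50 mm outside, 40 mm inside, 92 mm deep; hexagonal collars 56 mm across flats at both ends (z 0-12 and 84-100 mm), flats facing its x axis and every 60 degrees, so it lies on its side without rolling, axis 28 mm up.
- adapter_mouth (a point): Centre of the adapter's open mouth, at its rim (100 mm from the body's origin along its z).
- brass_nut: Bystander: hexagonal brass compression nut, 64 mm across flats, 34 mm high, lying flat. Origin: centre of its underside.
- pipe_plug: Bystander: steel pipe plug standing with its square head up, 60 mm in diameter, 54 mm high. Origin: centre of its underside.
- band_clamp: Bystander: stainless spring band clamp lying flat, a ring 72 mm in diameter and 22 mm high with two small ears on its x side, out to 50 mm from the centre. Origin: centre of its underside.
There are look-alikes about, which are no part of the job. Several things have the shape of the adapter; the one meant has the colours described above.

How it is judged (in metres and radians):
On the way, in this order (a step that is already met when the one before it is completed fails the run):
1. the button is pressed down by the gripper and the tray is fully forward (over 104 mm) (value of joint tray above 0.104 m and contact force between the fingers and button above 0.5 N), for 0.1 s.
2. the adapter lies on its side on the counter, let go and still (angle between adapter's own z axis and vertical between 1.42 and 1.72 rad and height (world z) of each of adapter, adapter_mouth below 0.038 m and contact force between the fingers and adapter below 0.1 N and linear speed of adapter below 0.03 m/s), for 0.2 s.
3. the adapter sits mouth-down over the peg of the drawn-out tray (over 90 mm), rim on the tray, let go (angle between adapter's own z axis and vertical above 3.04 rad and horizontal distance between adapter_mouth and peg_base below 0.012 m and z of adapter_mouth in the frame of peg_base below 0.005 m and contact force between the fingers and adapter below 0.1 N and linear speed of adapter below 0.03 m/s and value of joint tray above 0.09 m), for 0.2 s.
4. the tray is fully home (under 6 mm) with the adapter on its peg (angle between adapter's own z axis and vertical above 3.04 rad and horizontal distance between adapter_mouth and peg_base below 0.012 m and z of adapter_mouth in the frame of peg_base below 0.005 m and contact force between the fingers and adapter below 0.1 N and linear speed of adapter below 0.03 m/s and value of joint tray below 0.006 m), for 0.2 s.
At the end, for the whole second after the job is handed in: The adapter stands mouth-down over the peg (upright within 0.1 rad, mouth centre within 12 mm of the peg's axis, rim within 5 mm of the tray floor), released and still, the tray is within 6 mm of fully home, and the nut, plug and clamp are within 20 mm of where they began (all of step 4 and distance of each of brass_nut, pipe_plug, band_clamp from where it was at the start of the episode below 0.02 m); the robot touches nothing.
It fails at once if the adapter is dropped (moves faster than 0.6 m/s while the gripper does not hold it) (contact force between the fingers and adapter below 0.1 N and linear speed of adapter above 0.6 m/s).
It fails at once if a bystander is moved by more than 30 mm (distance of any of brass_nut, pipe_plug, band_clamp from where it was at the start of the episode above 0.03 m).
It also fails if it takes over 72 s, if anything falls off the work surface, if the arm or the gripper's body presses on something with over 40 N, if the wrist force passes 120 N, or if a joint passes its speed limit or range.

ROBOT

A 6-joint arm with a two-finger parallel gripper is mounted at the origin on the work surface. World frame = base frame: x ahead of the robot, y to its left, z up, the work surface at z = 0. Lengths are in m, angles in degrees, forces in N, time in s.
With the tool pointing down it reaches from about 0.3 to 0.85 m from the base axis. Payload 4.2 kg.
Tool frame: the origin (TCP) lies midway between the tips of the shut fingers; the grasp point (between the pads) lies 19 mm behind it; y points along the fingers, z is the direction in which the jaws open and shut, and the axes are right-handed (so a half turn about y gives the same grasp; the last joint's range is limited). The gripper opens to 91 mm and grips with 3 to 60 N. Pads are 32 mm wide; open, the fingers measure 118 mm over their backs; the gripper's body (76 mm by 178 mm) begins 60 mm behind the grasp point.
Start: joints at [-66.234, 18.312, 89.639, -0, 72.044, -1.146], TCP at [0.242, -0.522, 0.214] pointing down, gripper open.
Joint ranges: [-177.97, 177.97], [-48.28, 115.42], [12.27, 149.76], [-77.06, 257.06], [2.81, 150.46], [-146.56, 146.56]. Speed limits (degrees/s): [147.25, 147.25, 180, 180, 180, 180].

INTERFACE

Orientations are given as [roll, pitch, yaw] about the fixed x, y, z axes, in that order (R = Rz(yaw) Ry(pitch) Rx(roll)).
In Python, from plant import ctrl gives the robot as it stands.
- The arm moves only by the tool step_arm, never from a script. Its argument "plan" is a list of rows, each a list of 5 numbers: the opening, from 0 (shut) to 1 (fully open), then the shift along the world's x, y, z in m, then the turn about the world's z in rad. In form: [[grip, x, y, z, turn], ...]. A call has 1 to 5 rows; each row is the pose to reach, as a shift and turn from the pose measured when the call began; what a row does not reach only later rows make up. A row lasts 1/8 s, in which the tool goes at most 62.5 mm and 10.7 degrees, less where a joint would pass 70% of its speed; a pose out of reach is approached as far as the arm can. A call with a gripper value outside its range is refused whole. The fingers move at their own pace and stop on an object; the grip force is fixed at half the most. Time passes only in rows, so rows that repeat a pose let the fingers close. It gives the time, the measured TCP pose, the force and the opening at its end, in the units of the state.
- ctrl.get_state(): the state, without advancing time (a new reading comes with each control period).
- ctrl.read_camera(name): name is "scene" or "side" or "wrist"; returns a dict with "pixels" (400x640x3 uint8, red, green, blue), "camera_matrix" (3x3 intrinsics, pixels), "position" and "rotation" of the camera in the world; the wrist camera has in their place "tool_from_camera" (4x4, takes a point from camera to tool coordinates, whose origin is the TCP and whose axes are the tool frame's). Camera axes: x right, y down, z forward; pixel columns grow to the right and rows downward; lengths in m; the calibration is good to about 2 mm. A picture is of the moment at which its call begins: read the wrist's pose just before it. There is no depth.
- ctrl.sign_off(): hands the job in, once; it reports no verdict.
Trained networks look in a picture, given as the dict that the camera call returned (one of the last four; its "shot" number tells which), for a name from the list of things; names that differ only in an ending like _2 or _b are one class to them, and where a whole thing is asked for, a point or a joint stands for the part that bears it (a point fixed in the world has none). Each returns a list of dicts, best first, with "p" (0 to 1); they miss things now and then, are a little off and sometimes report something else, mostly with a low value. They report only what shows in the picture. A call takes as long as a camera call. They do not tell look-alikes from the thing itself.
- ctrl.find_in(query, picture): "extent" ([left, top, right, bottom] in pixels, round what is visible of it).
- ctrl.outline_of(query, picture): "region" (400x640 bool, what is visible of it) and "extent" ([left, top, right, bottom] in pixels, round what is visible of it).
The state is a dict: "time_s": time; "joint_positions": joint angles; "joint_vel": joint speeds; "effort": joint torques, N m; "position": TCP position; "orientation": TCP orientation; "wrist_force": force on the tool from outside, world axes, zero at the start; "wrist_torque": the same for the moment, N m; "gripper_width": opening from 0.0 (shut) to 1.0 (fully open).
Only numpy, scipy, OpenCV 4.12 (cv2) and the standard library are available. Lean on these libraries where they do the work, as an engineer would, in place of code of your own. Each camera call takes 0.05 s, during which the arm holds its last target. There are 200 camera calls.

## Working session

There is one attempt and no reset: what is moved stays moved. The work goes in short steps, Python scripts to look and compute and a tool call to move; the robot and the scene stay as the last step left them, time stands still between calls to the robot, and variables do not carry over. Pictures are saved under pics/ and viewed, about 8 in all and at most 12, crops included, and the job is handed in when it is done.

Besides the shell and the picture viewer there is one more tool, called as a command line: name --pt "numbers of a row" for each row, then --argument value for the rest. step_arm: Moves the arm, as the interface text tells. Its arguments: {"type":"object","properties":{"plan":{"type":"array","items":{"type":"array","items":{"type":"number"}}}},"required":["plan"]}

```bash
mkdir -p pics; ls; python3 - <<'E'
from plant import ctrl
import cv2,numpy as np
s=ctrl.get_state();print(s)
for n in ["scene","side"]:
    im=ctrl.read_camera(n)
    cv2.imwrite(f"pics/{n}0.png",im["pixels"][:,:,::-1])
    print(n,np.round(im["camera_matrix"],1).tolist(),np.round(im["position"],4),np.round(im["rotation"],4).tolist())
    for q in ["dispenser","button","tray_lip","adapter","brass_nut","pipe_plug","band_clamp","peg_base"]:
        print(q,[(np.round(d["extent"]).astype(int).tolist(),round(d["p"],2)) for d in ctrl.find_in(q,im)][:5])
E
```

```text
pics
{'time_s': 0.0, 'joint_positions': array([-6.62338584e+01,  1.83504857e+01,  8.97096327e+01, -1.43165498e-04,
        7.20449353e+01, -1.14563553e+00]), 'joint_vel': array([ 0.02685057,  0.03230069, -0.1034391 , -0.01889877, -0.04370447,
       -0.02695669]), 'effort': array([-3.27291622e-03, -4.12466884e+01, -2.31973743e+01,  7.25019048e-02,
        4.55673784e-02, -1.43850089e-04]), 'position': array([ 0.24198691, -0.52100339,  0.21311003]), 'orientation': array([-9.01050353e+01,  1.96433308e-03, -1.55088180e+02]), 'wrist_force': array([ 0.48363772, -1.0660796 , -1.20230847]), 'wrist_torque': array([-0.01991286,  0.00659447,  0.03349124]), 'gripper_width': 1.0006276205240472}
scene [[394.7, 0.0, 322.3], [0.0, 394.7, 197.2], [0.0, 0.0, 1.0]] [ 1.0487 -0.3096  0.816 ] [-140.4533, 0.8455, 50.3019]
dispenser [([223, 208, 362, 388], 0.86)]
button [([253, 215, 271, 245], 0.63), ([338, 175, 363, 214], 0.51)]
tray_lip [([341, 176, 367, 219], 0.44)]
adapter [([378, 209, 408, 255], 0.93), ([339, 176, 366, 217], 0.68), ([341, 142, 365, 165], 0.59), ([332, 214, 362, 262], 0.55)]
brass_nut [([341, 142, 365, 165], 0.91)]
pipe_plug [([385, 156, 405, 177], 0.89)]
band_clamp [([289, 176, 313, 198], 0.76)]
peg_base [([225, 207, 362, 390], 0.65)]
side [[438.6, 0.0, 316.7], [0.0, 438.6, 196.2], [0.0, 0.0, 1.0]] [ 0.3812 -0.5727  0.691 ] [-132.1707, 0.7682, -18.3118]
dispenser [([320, 173, 541, 323], 0.88)]
button [([325, 263, 364, 319], 0.75), ([372, 207, 398, 232], 0.72)]
tray_lip [([324, 260, 366, 320], 0.9)]
adapter [([359, 146, 385, 186], 0.6), ([349, 175, 380, 204], 0.58), ([324, 261, 366, 316], 0.29)]
brass_nut [([230, 158, 259, 189], 0.82)]
pipe_plug [([273, 137, 297, 162], 0.95)]
band_clamp [([240, 207, 282, 243], 0.97)]
peg_base [([324, 260, 366, 320], 0.55)]
```

```bash
python3 - <<'E'
import cv2,numpy as np
a=cv2.imread("pics/scene0.png")[130:395,210:430];b=cv2.imread("pics/side0.png")[125:335,220:550]
a=cv2.resize(a,(400,482),interpolation=3);b=cv2.resize(b,(400,255),interpolation=3)
c=np.zeros((482,800,3),np.uint8);c[:,:400]=a;c[:255,400:]=b
cv2.imwrite("pics/both0.png",c)
E
```

```text
(no output)
```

View pics/both0.png

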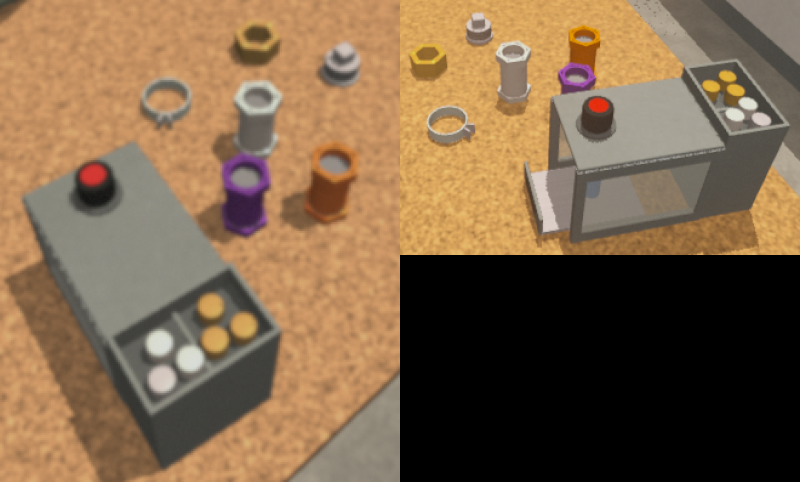

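The white adapter is at about scene (351,195) and side (313,183). The look-alikes are purple at scene (345,237) and orange at scene (392,230). The button's red dot is at scene (262,227) and side (383,212), and the tray is home. Next I'll triangulate.

```bash
cat > h.py <<'E'
import numpy as np,cv2
from scipy.spatial.transform import Rotation as Ro
def rot(r):
    r=np.array(r,float); return r if r.shape==(3,3) else Ro.from_euler("xyz",r,degrees=True).as_matrix()
CAM={"scene":(np.array([[394.7,0,322.3],[0,394.7,197.2],[0,0,1]]),np.array([1.0487,-.3096,.816]),rot([-140.4533,.8455,50.3019])),
"side":(np.array([[438.6,0,316.7],[0,438.6,196.2],[0,0,1]]),np.array([.3812,-.5727,.691]),rot([-132.1707,.7682,-18.3118]))}
def cam(im):
    return im["camera_matrix"],np.array(im["position"]),rot(im["rotation"])
def wcam(im,s):
    T=np.array(im["tool_from_camera"]);R=rot(s["orientation"])
    return im["camera_matrix"],R@T[:3,3]+s["position"],R@T[:3,:3]
def ray(c,uv):
    K,p,R=c; d=R@np.linalg.solve(K,[uv[0],uv[1],1.]); return p,d
def onz(c,uv,z):
    p,d=ray(c,uv); return p+d*(z-p[2])/d[2]
def tri(obs):
    A=np.zeros((3,3));b=np.zeros(3)
    for c,uv in obs:
        p,d=ray(c,uv);d=d/np.linalg.norm(d);M=np.eye(3)-np.outer(d,d);A+=M;b+=M@p
    return np.linalg.solve(A,b)
def proj(c,X):
    K,p,R=c; q=(np.atleast_2d(X)-p)@R@K.T; return q[:,:2]/q[:,2:]
E
python3 - <<'E'
from h import *
np.set_printoptions(precision=4,suppress=True)
S,D=CAM["scene"],CAM["side"]
def red(f):
    a=cv2.imread(f).astype(int); m=(a[:,:,2]>150)&(a[:,:,1]<75)&(a[:,:,0]<75); y,x=np.nonzero(m); return x.mean(),y.mean(),m.sum()
r=[red(f"pics/{n}0.png")[:2] for n in("scene","side")];print(r)
print("button",tri([(S,r[0]),(D,r[1])]),onz(S,r[0],.2),onz(D,r[1],.2))
for c,u in [(S,(223.8,238.9)),(S,(284.8,209.8)),(D,(346.2,205.9)),(D,(366,266.9)),(S,(362,312)),(S,(337.5,278)),(S,(271,320))]: print("roof",u,onz(c,u,.166 if u[0]!=362 else .185))
a=[(351.4,185),(314,168)];print("mouth",tri([(S,a[0]),(D,a[1])]),onz(S,a[0],.1),onz(D,a[1],.1))
for n,e,f,z in [("nut",[341,142,365,165],[230,158,259,189],.017),("plug",[385,156,405,177],[273,137,297,162],.027),("clamp",[289,176,313,198],[240,207,282,243],.011)]:
    print(n,*[onz(c,((q[0]+q[2])/2,(q[1]+q[3])/2),z) for c,q in((S,e),(D,f))])
for n,c,us in [("purple",S,[(345.3,224.5)]),("orange",S,[(393,217)])]:print(n,onz(c,us[0],.1))
for n in CAM: print(n,proj(CAM[n],[0,0,0]),CAM[n][2][:,2])
E
```

```text
[(np.float64(107.79827089337176), np.float64(133.49279538904898)), (np.float64(383.2738853503185), np.float64(211.3248407643312))]
button [ 0.5183 -0.2952  0.4229] [ 0.1726 -0.2532  0.2   ] [ 0.6347 -0.1252  0.2   ]
roof (223.8, 238.9) [ 0.5857 -0.1903  0.166 ]
roof (284.8, 209.8) [ 0.6051 -0.0554  0.166 ]
roof (346.2, 205.9) [ 0.5972 -0.0609  0.166 ]
roof (366, 266.9) [ 0.577  -0.1957  0.166 ]
roof (362, 312) [ 0.876  -0.0922  0.185 ]
roof (337.5, 278) [ 0.7948 -0.0752  0.166 ]
roof (271, 320) [ 0.7816 -0.2139  0.166 ]
mouth [0.6022 0.1387 0.0987] [0.6031 0.1377 0.1   ] [0.6017 0.1373 0.1   ]
nut [0.4651 0.2747 0.017 ] [0.4661 0.2726 0.017 ]
plug [0.5855 0.3207 0.027 ] [0.5824 0.3218 0.027 ]
clamp [0.4647 0.0848 0.011 ] [0.4657 0.0945 0.011 ]
purple [0.6807 0.0486 0.1   ]
orange [0.7347 0.1443 0.1   ]
scene [[192.2916 119.3784]] [-0.4972  0.3979 -0.771 ]
side [[ 18.3803 326.6545]] [ 0.2243  0.7064 -0.6713]
```

step_arm --pt "0 0.04 0.04 0.05 0" --pt "0 0.08 0.08 0.07 0" --pt "0 0.12 0.12 0.07 0" --pt "0 0.16 0.16 0.07 0" --pt "0 0.2 0.2 0.07 0"

```text
time_s: 1.52
position: [0.4435, -0.32, 0.2843]
orientation: [-89.9, 0.0, -155.1]
wrist_force: [1.7, -1.0, 0.3]
gripper_width: 0.48
```

step_arm --pt "0 0.04 0.04 0 0" --pt "0 0.08 0.08 0 0" --pt "0 0.12 0.12 0 0" --pt "0 0.15 0.15 0 0" --pt "0 0.17 0.17 0 0"

```text
time_s: 2.15
position: [0.6148, -0.1482, 0.284]
orientation: [-90.0, 0.0, -155.0]
wrist_force: [0.4, 0.4, -0.2]
gripper_width: 0.004
```

```bash
python3 - <<'E'
from plant import ctrl
from h import *
np.set_printoptions(precision=4,suppress=True)
s=ctrl.get_state();print(s["position"],s["orientation"],s["time_s"],s["gripper_width"],s["wrist_force"])
im=ctrl.read_camera("wrist");c=wcam(im,s)
cv2.imwrite("pics/w1.png",im["pixels"][:,:,::-1]);print(c[1],c[2])
a=im["pixels"].astype(int); m=((a[:,:,0]>130)&(a[:,:,1]<75)&(a[:,:,2]<75)).astype(np.uint8)
n,l,st,ce=cv2.connectedComponentsWithStats(m)
for i in range(1,n):
    if st[i,4]>30: print(ce[i],st[i],onz(c,ce[i],.2))
for q in["button","adapter"]:print(q,[(np.round(d["extent"]),d["p"]) for d in ctrl.find_in(q,im)])
im=ctrl.read_camera("scene")
a=im["pixels"].astype(int); m=((a[:,:,0]>130)&(a[:,:,1]<75)&(a[:,:,2]<75)).astype(np.uint8)
n,l,st,ce=cv2.connectedComponentsWithStats(m)
for i in range(1,n):
    if st[i,4]>30: print("scene",ce[i],st[i],onz(CAM["scene"],ce[i],.2))
E
```

```text
[ 0.6148 -0.1482  0.284 ] [ -89.9611    0.0238 -154.982 ] 2.15 0.004081412280541267 [ 0.3665  0.3808 -0.1829]
[ 0.6754 -0.1212  0.4553] [[ 0.4225 -0.8801 -0.2165]
 [-0.9063 -0.4097 -0.1035]
 [ 0.0024  0.24   -0.9708]]
[307.7068 175.9761] [ 290  159   36   35 1006] [ 0.6322 -0.1289  0.2   ]
button [(array([281., 146., 338., 200.]), 0.82)]
adapter [(array([135.,   0., 227.,  81.]), 0.84), (array([ 15.,  43., 134., 109.]), 0.72)]
scene [43.6446 79.2583] [ 18  66  49  26 484] [-0.1647 -0.3051  0.2   ]
scene [10.7672 96.9607] [  0  88  27  21 305] [-0.137  -0.3945  0.2   ]
scene [260.831  225.5704] [254 220  15  12 142] [ 0.6294 -0.1264  0.2   ]
```

View pics/w1.png

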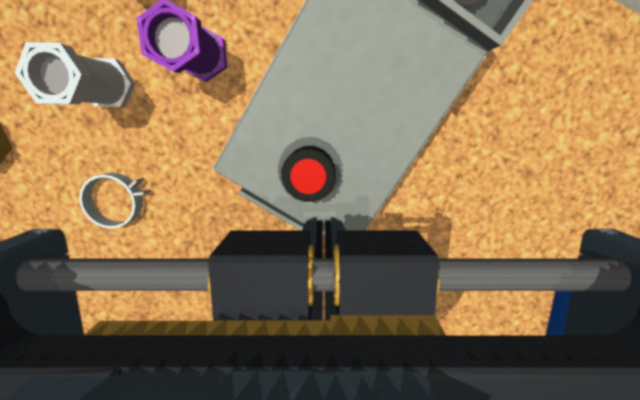

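Wrist view: button at (308,176), with the white adapter at (50,75) beside the purple one at (175,35). Pressing the button.

step_arm --pt "0 0.017 0.02 -0.04 0" --pt "0 0.017 0.02 -0.076 0" --pt "0 0.017 0.02 -0.09 0" --pt "0 0.017 0.02 -0.103 0" --pt "0 0.017 0.02 -0.113 0"

```text
time_s: 2.98
position: [0.6296, -0.1311, 0.1751]
orientation: [-89.9, 0.0, -155.1]
wrist_force: [-13.7, 3.7, 49.5]
gripper_width: 0.007
```

step_arm --pt "0 0 0 -0.002 0" --pt "0 0 0 -0.003 0"

```text
time_s: 3.22
position: [0.6294, -0.1324, 0.1753]
orientation: [-89.7, 0.2, -155.2]
wrist_force: [-3.4, 0.9, 13.3]
gripper_width: 0.002
```

```bash
python3 - <<'E'
from plant import ctrl
from h import *
np.set_printoptions(precision=4,suppress=True)
im=ctrl.read_camera("side");cv2.imwrite("pics/s2.png",im["pixels"][:,:,::-1])
cv2.imwrite("pics/s2c.png",cv2.resize(im["pixels"][100:340,200:480,::-1],(700,600)))
print(im["position"],im["rotation"])
for q in["tray_lip","peg_base"]:print(q,[(np.round(d["extent"]),d["p"]) for d in ctrl.find_in(q,im)])
y=np.radians(-7.5);R=np.array([[np.cos(y),-np.sin(y)],[np.sin(y),np.cos(y)]])
B=np.array([.632,-.1275]);O=B+R@[.035,0];print("O",O)
for l,X,z in [("lipR",[-.235,-.055],.048),("lipL",[-.235,.055],.048),("pegtop",[-.14,0],.086)]:
    P=np.append(O+R@X,z);print(l,P,proj(CAM["side"],P))
E
```

```text
[ 0.3812 -0.5727  0.691 ] [-132.1707    0.7682  -18.3118]
tray_lip [(array([269., 268., 361., 329.]), 0.72)]
peg_base [(array([266., 266., 363., 329.]), 0.88)]
O [ 0.6667 -0.1321]
lipR [ 0.4265 -0.1559  0.048 ] [[269.4696 316.6561]]
lipL [ 0.4409 -0.0469  0.048 ] [[263.0294 265.9602]]
pegtop [ 0.5279 -0.1138  0.086 ] [[318.5383 268.0216]]
```

View pics/s2c.png

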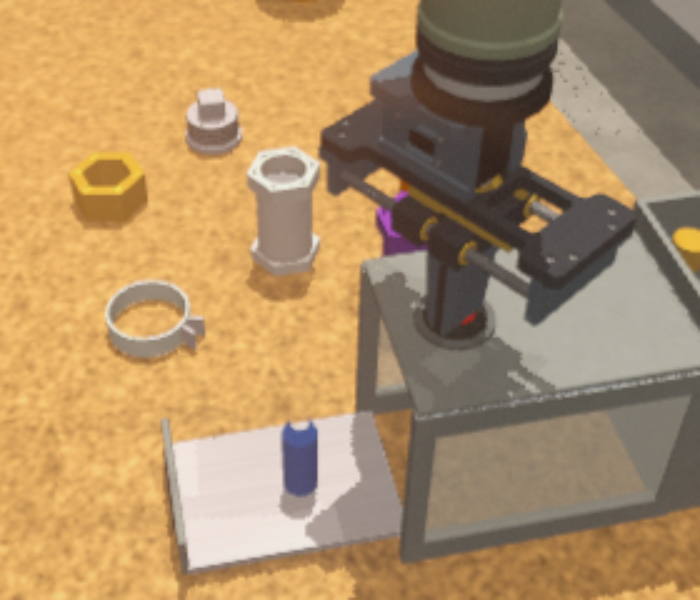

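step_arm --pt "0 0.002 0.004 -0.006 0" --pt "0 0.002 0.004 -0.008 0" --pt "0 0.002 0.004 -0.008 0"

```text
time_s: 3.75
position: [0.6297, -0.1322, 0.1752]
orientation: [-89.3, 0.1, -155.2]
wrist_force: [-13.0, -4.8, 30.5]
gripper_width: 0.005
```

```bash
python3 - <<'E'
from plant import ctrl
from h import *
np.set_printoptions(precision=4,suppress=True)
im=ctrl.read_camera("side");b=cv2.imread("pics/s2.png")[:,:,::-1]
d=np.abs(im["pixels"].astype(int)-b).sum(2)[260:335,255:345];print(d.max(),(d>60).sum())
print([(np.round(d["extent"],1),d["p"]) for d in ctrl.find_in("tray_lip",im)],ctrl.get_state()["position"])
cv2.imwrite("pics/s3.png",cv2.resize(im["pixels"][255:340,255:375,::-1],(780,552),interpolation=2))
E
```

```text
163 37
[(array([267.7, 263.9, 362.8, 327.4]), 0.81)] [ 0.6297 -0.1322  0.1752]
```

step_arm --pt "0 0 0 0.012 0" --pt "0 0.002 0.005 0.012 0" --pt "0 0.002 0.005 0.012 0"

```text
time_s: 4.22
position: [0.6315, -0.1268, 0.1863]
orientation: [-89.4, 0.1, -155.2]
wrist_force: [-0.4, 0.2, -0.3]
gripper_width: 0.005
```

step_arm --pt "0 0 0 -0.008 0" --pt "0 0 0 -0.016 0" --pt "0 0 0 -0.02 0" --pt "0 0 0 -0.02 0"

```text
time_s: 4.72
position: [0.6316, -0.1267, 0.1752]
orientation: [-89.2, 0.3, -155.2]
wrist_force: [-13.3, 3.4, 41.8]
gripper_width: 0.007
```

```bash
python3 - <<'E'
from plant import ctrl
from h import *
np.set_printoptions(precision=4,suppress=True)
im=ctrl.read_camera("side");b=cv2.imread("pics/s2.png")[:,:,::-1]
d=np.abs(im["pixels"].astype(int)-b).sum(2)[260:335,255:345];print(d.max(),(d>60).sum())
print(ctrl.get_state()["position"])
cv2.imwrite("pics/s3.png",cv2.resize(im["pixels"][195:340,255:445,::-1],(786,600),interpolation=2))
a=im["pixels"].astype(int);m=(a[:,:,2]>a[:,:,0]+40);m[:,:300]=0;m[:255]=0;m[320:]=0;m[:,340:]=0
y,x=np.nonzero(m);print("blue",x.min(),x.max(),y.min(),y.max(),x.mean(),y.mean())
E
```

```text
230 180
[ 0.6316 -0.1266  0.1752]
blue 313 326 269 278 319.44827586206895 274.14942528735634
```

View pics/s3.png

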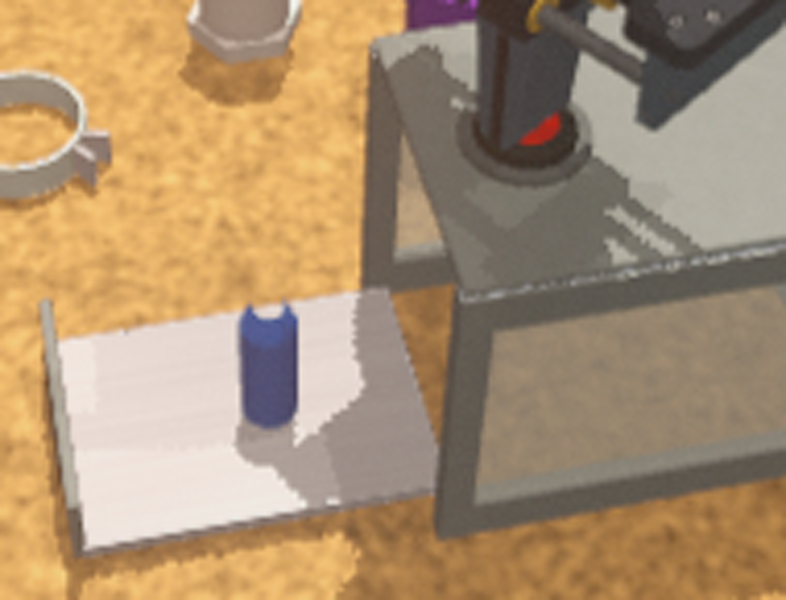

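```bash
python3 - <<'E'
from h import *
D=CAM["side"]
r=[onz(D,(366.7,267),.166)[:2],onz(D,(344.9,205.2),.166)[:2]]
l=[onz(D,(273.1,317.8),.048)[:2],onz(D,(266.1,268.2),.048)[:2]]
g=[onz(D,(255+440/4.137,195+537/4.137),0)[:2]]
p=[onz(D,(255+269/4.137,195+425/4.137),.016)[:2],onz(D,(319.8,270.5),.086)[:2]]
for q in (r,l,g,p): print(np.round(q,4).tolist())
d=r[1]-r[0];print(np.linalg.norm(d),np.degrees(np.arctan2(-d[0],d[1])));e=l[1]-l[0];print(np.linalg.norm(e),np.degrees(np.arctan2(-e[0],e[1])))
x=np.array([d[1],-d[0]])/np.linalg.norm(d)
print("dist",(r[0]+r[1]-l[0]-l[1])/2@x, "peg",[((r[0]+r[1])/2-q)@x for q in p])
E
```

```text
[[0.5779, -0.1962], [0.5957, -0.0585]]
[[0.4318, -0.16], [0.4451, -0.0539]]
[[0.5802, -0.1934]]
[[0.5257, -0.1265], [0.5282, -0.1196]]
0.1388810039426174 -7.345649269950989
0.10699217559986797 -7.144763285086313
dist 0.14978115151874866 peg [np.float64(0.06069409076091975), np.float64(0.05907639245259403)]
```

The button is at its hard stop: 42 N, no further travel, and the tray is measured fully out. Next I'll go over to the adapter.

step_arm --pt "0.5 0 0 0.05 0" --pt "1 -0.02 0.05 0.09 0" --pt "1 -0.04 0.11 0.11 0" --pt "1 -0.06 0.17 0.11 0" --pt "1 -0.075 0.225 0.11 0"

```text
time_s: 5.4
position: [0.5565, 0.0971, 0.2842]
orientation: [-89.2, 0.3, -155.2]
wrist_force: [1.3, -0.4, -0.5]
gripper_width: 0.523
```

step_arm --pt "1 0 0.02 0 0" --pt "1 0 0.02 0 0"

```text
time_s: 5.65
position: [0.5559, 0.1185, 0.2828]
orientation: [-89.2, 0.2, -155.0]
wrist_force: [0.5, 0.0, 0.6]
gripper_width: 0.74
```

```bash
python3 - <<'E'
from plant import ctrl
from h import *
np.set_printoptions(precision=4,suppress=True)
s=ctrl.get_state();print(s["position"],s["orientation"],s["time_s"])
im=ctrl.read_camera("wrist");c=wcam(im,s);np.savez("w4.npz",K=c[0],p=c[1],R=c[2])
cv2.imwrite("pics/w4.png",im["pixels"][:,:,::-1])
for d in ctrl.find_in("adapter",im): print(np.round(d["extent"]),d["p"])
E
```

```text
[0.5559 0.1185 0.2828] [ -89.2104    0.1501 -155.0368] 5.65
[286. 106. 348. 166.] 0.97
[337.   0. 407.  53.] 0.87
[389.  67. 468. 132.] 0.77
```

View pics/w4.png

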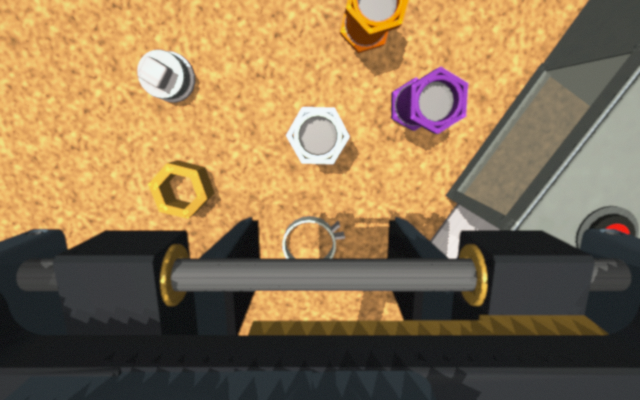

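```bash
python3 - <<'E'
from plant import ctrl
from h import *
np.set_printoptions(precision=4,suppress=True)
z=np.load("w4.npz");c=(z["K"],z["p"],z["R"])
a=cv2.imread("pics/w4.png");h=cv2.cvtColor(a,cv2.COLOR_BGR2HSV)
m=((h[:,:,1]<60)&(h[:,:,2]>100)).astype(np.uint8);k=np.zeros_like(m);k[100:172,280:356]=1;m*=k
n,l,st,ce=cv2.connectedComponentsWithStats(m);i=1+st[1:,4].argmax()
pts=cv2.convexHull(np.argwhere(l==i)[:,::-1].astype(np.int32))
ap=cv2.approxPolyDP(pts,4,True)[:,0];print(ap.tolist())
W=np.array([onz(c,p,.1)[:2] for p in ap]);C=W.mean(0);print(W,C,[np.degrees(np.arctan2(*(w-C)[::-1])) for w in W],np.linalg.norm(W-C,axis=1))
print(ctrl.get_state()["joint_positions"])
E
```

```text
[[349, 137], [332, 164], [302, 163], [286, 134], [302, 107], [333, 107]]
[[0.6125 0.111 ]
 [0.5802 0.1149]
 [0.568  0.1437]
 [0.5882 0.1705]
 [0.6192 0.1666]
 [0.6323 0.1385]] [0.6001 0.1409] [np.float64(-67.4182468183832), np.float64(-127.49892211656115), np.float64(174.94582068400888), np.float64(111.84990318439121), np.float64(53.329605532188566), np.float64(-4.262203776948725)] [0.0324 0.0327 0.0322 0.0319 0.032  0.0323]
[11.1145 15.5589 83.6418 -0.7753 80.4356 76.4557]
```

White adapter mouth at (318,135) px, which is world (0.601, 0.140), with hex flats at about -36.5°. The nearby thing at (437,100) is the purple look-alike, and the orange one is at (375,15). I'll turn +28.5°, then move over it and descend.

step_arm --pt "1 0.02 0.01 -0.03 0.17" --pt "1 0.045 0.021 -0.06 0.34" --pt "1 0.045 0.021 -0.09 0.497" --pt "1 0.045 0.021 -0.13 0.497" --pt "1 0.045 0.021 -0.16 0.497"

```text
time_s: 6.38
position: [0.6012, 0.1354, 0.1209]
orientation: [-89.2, 0.1, -126.9]
wrist_force: [0.0, 0.8, 1.1]
gripper_width: 1.001
```

step_arm --pt "1 0 0 -0.03 0" --pt "1 0 0 -0.048 0" --pt "0.5 0 0 -0.048 0" --pt "0.5 0 0 -0.048 0" --pt "0.5 0 0 -0.048 0"

```text
time_s: 7.0
position: [0.6019, 0.1352, 0.0741]
orientation: [-89.2, 0.1, -126.9]
wrist_force: [-0.8, 0.8, -0.6]
gripper_width: 0.703
```

step_arm --pt "0.4 0 0 0 0" --pt "0.4 0 0 0 0" --pt "0.4 0 0 0 0"

```text
time_s: 7.38
position: [0.6022, 0.1352, 0.0745]
orientation: [-89.1, 0.2, -126.9]
wrist_force: [0.5, -0.8, 1.0]
gripper_width: 0.617
```

step_arm --pt "0.4 0 0 0.02 0" --pt "0.4 0 0 0.05 0" --pt "0.4 0 0 0.1 0" --pt "0.4 0 -0.01 0.14 0" --pt "0.4 0 -0.03 0.17 0"

```text
time_s: 8.0
position: [0.6024, 0.1056, 0.2463]
orientation: [-89.1, 0.2, -126.8]
wrist_force: [0.3, 0.2, -2.2]
gripper_width: 0.614
```

step_arm --pt "0.4 -0.035 -0.03 0 0" --pt "0.4 -0.075 -0.07 0 0" --pt "0.4 -0.115 -0.11 0 0" --pt "0.4 -0.15 -0.155 0 0" --pt "0.4 -0.175 -0.2 0 0"

```text
time_s: 8.62
position: [0.4255, -0.0953, 0.2463]
orientation: [-89.1, 0.2, -126.8]
wrist_force: [0.0, -1.0, -1.1]
gripper_width: 0.616
```

step_arm --pt "0.4 -0.01 -0.04 0 0" --pt "0.4 -0.02 -0.085 -0.03 0" --pt "0.4 -0.025 -0.13 -0.06 0" --pt "0.4 -0.025 -0.16 -0.1 0" --pt "0.4 -0.025 -0.175 -0.13 0"

```text
time_s: 9.25
position: [0.3998, -0.2716, 0.1147]
orientation: [-89.1, 0.2, -126.9]
wrist_force: [0.2, 0.4, -2.0]
gripper_width: 0.614
```

step_arm --pt "0.4 0 0 -0.02 0" --pt "0.4 0 0 -0.033 0" --pt "0.4 0 0 -0.038 0" --pt "0.4 0 0 -0.04 0"

```text
time_s: 9.75
position: [0.4002, -0.2715, 0.0751]
orientation: [-89.1, 0.2, -126.8]
wrist_force: [0.7, 0.3, -0.9]
gripper_width: 0.619
```

step_arm --pt "0.4 0 0 -0.001 0" --pt "1 0 0 -0.001 0" --pt "1 0 0 -0.001 0" --pt "1 0 0 -0.001 0" --pt "1 0 0 -0.001 0"

```text
time_s: 10.38
position: [0.4003, -0.2716, 0.0742]
orientation: [-89.0, 0.2, -126.8]
wrist_force: [0.2, 0.9, -0.3]
gripper_width: 0.996
```

step_arm --pt "1 0 0 0.015 0" --pt "1 0 0 0.04 0" --pt "1 0.01 -0.007 0.075 0" --pt "1 0.0436 -0.0288 0.09 0" --pt "1 0.0436 -0.0288 0.09 0"

```text
time_s: 11.0
position: [0.4465, -0.3023, 0.1656]
orientation: [-88.8, 0.2, -126.8]
wrist_force: [-0.4, 0.4, -0.3]
gripper_width: 0.999
```

```bash
python3 - <<'E'
from plant import ctrl
from h import *
np.set_printoptions(precision=4,suppress=True)
s=ctrl.get_state();print(s["position"],s["orientation"],s["time_s"])
im=ctrl.read_camera("wrist");c=wcam(im,s);np.savez("w5.npz",K=c[0],p=c[1],R=c[2])
cv2.imwrite("pics/w5.png",im["pixels"][:,:,::-1])
print("expected mouth px",proj(c,[.402,-.269,.1]))
for d in ctrl.find_in("adapter",im): print(np.round(d["extent"]),d["p"])
E
```

```text
[ 0.4465 -0.3023  0.1656] [ -88.7583    0.2328 -126.8292] 11.0
expected mouth px [[242.4188 213.0313]]
[195. 157. 288. 255.] 0.78
[148.   0. 328.  74.] 0.36
```

View pics/w5.png

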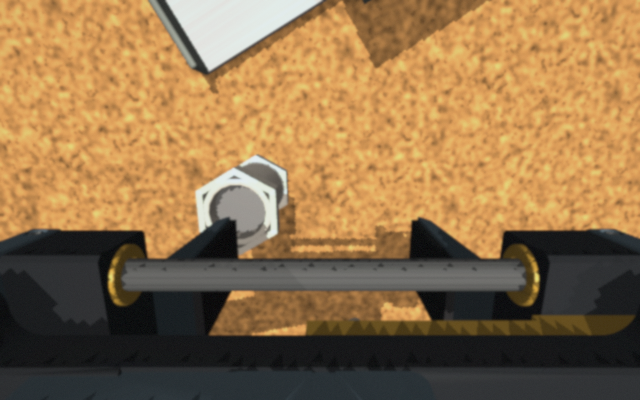

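```bash
python3 - <<'E'
from h import *
np.set_printoptions(precision=4,suppress=True)
z=np.load("w5.npz");c=(z["K"],z["p"],z["R"])
A=onz(c,(237.5,210),.1);print(A)
W=[onz(c,p,.1)[:2] for p in [(197,190),(237,170),(278,190),(278,232),(197,232)]];print(np.array(W))
R=rot([-88.7583,.2328,-126.8292]);t=np.array([.4465,-.3023,.1656]);print(R)
for X in [(16,0,45.5),(-16,0,45.5),(16,0,59),(-16,0,59)]:
  for s in(1,-1):
    P=t+R@(np.array(X)*[1,1,s]/1e3);print(X,s,P,proj(c,P))
print("along tool x,z:",R.T@(A-t))
E
```

```text
[ 0.4007 -0.2652  0.1   ]
[[ 0.3875 -0.2369]
 [ 0.419  -0.243 ]
 [ 0.4328 -0.2712]
 [ 0.4133 -0.2956]
 [ 0.3668 -0.2601]]
[[-0.5994  0.0198  0.8002]
 [-0.8004 -0.0097 -0.5994]
 [-0.0041 -0.9998  0.0217]]
(16, 0, 45.5) 1 [ 0.4733 -0.3424  0.1665] [[405.0906 272.6288]]
(16, 0, 45.5) -1 [ 0.4005 -0.2878  0.1645] [[238.1525 272.7961]]
(-16, 0, 45.5) 1 [ 0.4925 -0.3168  0.1667] [[408.6058 216.2448]]
(-16, 0, 45.5) -1 [ 0.4197 -0.2622  0.1647] [[234.4405 216.3805]]
(16, 0, 59) 1 [ 0.4841 -0.3505  0.1668] [[429.8374 272.604 ]]
(16, 0, 59) -1 [ 0.3897 -0.2797  0.1643] [[213.3682 272.8209]]
(-16, 0, 59) 1 [ 0.5033 -0.3249  0.1669] [[434.4231 216.2247]]
(-16, 0, 59) -1 [ 0.4089 -0.2541  0.1644] [[208.5823 216.4007]]
along tool x,z: [-0.002   0.0643 -0.0604]
```

step_arm --pt "1 -0.005 0.005 -0.02 0" --pt "1 -0.005 0.005 -0.045 0" --pt "1 -0.005 0.005 -0.06 0" --pt "1 -0.005 0.005 -0.06 0"

```text
time_s: 11.6
position: [0.4371, -0.2942, 0.1023]
orientation: [-89.4, 0.2, -126.8]
wrist_force: [0.6, 0.3, 0.4]
gripper_width: 1.0
```

```bash
python3 - <<'E'
from plant import ctrl
from h import *
np.set_printoptions(precision=4,suppress=True)
s=ctrl.get_state();print(s["position"],s["orientation"],s["time_s"])
im=ctrl.read_camera("wrist");c=wcam(im,s)
R=rot(s["orientation"]);a=im["pixels"][:,:,::-1].copy()
P=[proj(c,s["position"]+R@(np.array(X)/1e3))[0] for X in [(16,0,-45.5),(-16,0,-45.5),(-16,0,-59),(16,0,-59)]]
cv2.polylines(a,[np.round(P).astype(int)],True,(0,0,255),1)
cv2.imwrite("pics/w6.png",cv2.resize(a[120:320,130:330],(600,600),interpolation=2));print(P)
im=ctrl.read_camera("side");cv2.imwrite("pics/s6.png",im["pixels"][:,:,::-1]);print(proj(CAM["side"],[.401,-.2665,.1]))
E
```

```text
[ 0.4371 -0.2942  0.1023] [ -89.3505    0.213  -126.8341] 11.6
[array([238.1073, 272.7366]), array([234.3924, 216.3134]), array([208.532 , 216.3338]), array([213.3209, 272.7616])]
[[267.3506 366.2587]]
```

View pics/w6.png

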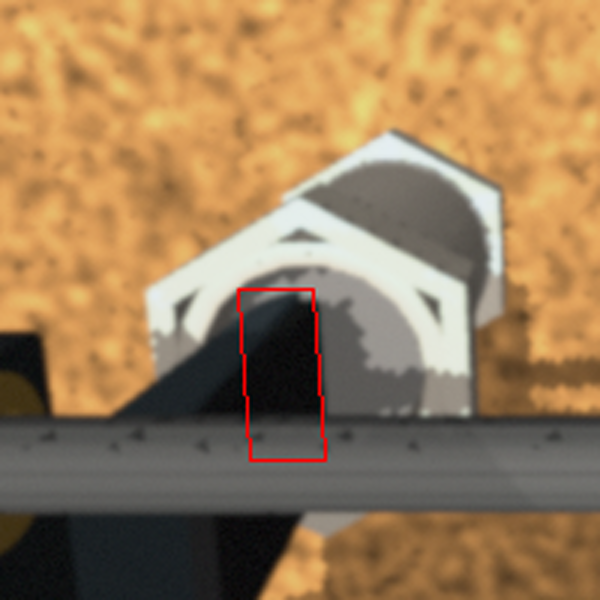

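Wrist crop: the finger tip box is centred at u≈282 and the bore at u≈309, and they line up vertically. I'll shift about 5 mm along d and insert.

step_arm --pt "1 0.0042 -0.003 0 0" --pt "1 0.0042 -0.003 -0.004 0" --pt "1 0.0042 -0.003 -0.012 0" --pt "1 0.0042 -0.003 -0.019 0" --pt "1 0.0042 -0.003 -0.019 0"

```text
time_s: 12.32
position: [0.442, -0.2977, 0.084]
orientation: [-89.2, 0.2, -126.8]
wrist_force: [0.6, 0.5, -0.9]
gripper_width: 0.999
```

step_arm --pt "1 0.008 -0.006 0 0" --pt "1 0.0176 -0.0132 0 0" --pt "1 0.0272 -0.0204 0 0" --pt "1 0.0352 -0.0264 0 0" --pt "1 0.0432 -0.0324 0 0"

```text
time_s: 12.95
position: [0.4859, -0.3307, 0.0839]
orientation: [-89.2, 0.2, -126.8]
wrist_force: [-0.3, -0.1, 0.1]
gripper_width: 1.002
```

```bash
python3 - <<'E'
from plant import ctrl
from h import *
np.set_printoptions(precision=4,suppress=True)
s=ctrl.get_state();print(s["position"],s["orientation"],s["time_s"],s["wrist_force"])
im=ctrl.read_camera("wrist");i2=ctrl.read_camera("side");i3=ctrl.read_camera("scene")
c=np.zeros((400,800,3),np.uint8)
c[:,:400]=cv2.resize(im["pixels"][100:300,130:330],(400,400))
c[:,400:]=cv2.resize(i2["pixels"][240:400,200:360],(400,400))
cv2.imwrite("pics/m7.png",c[:,:,::-1])
for n,i in(("side",i2),("scene",i3)):print(n,[(np.round(d["extent"]),d["p"]) for d in ctrl.find_in("adapter",i)])
cv2.imwrite("pics/sc7.png",i3["pixels"][:,:,::-1])
E
```

```text
[ 0.4859 -0.3307  0.0839] [ -89.2415    0.2144 -126.8333] 12.95 [-0.3122 -0.1467  0.1194]
side [(array([255., 368., 325., 400.]), 0.63), (array([373., 148., 387., 159.]), 0.49)]
scene [(array([144., 234., 183., 258.]), 0.85), (array([332., 214., 358., 264.]), 0.61)]
```

View pics/m7.png

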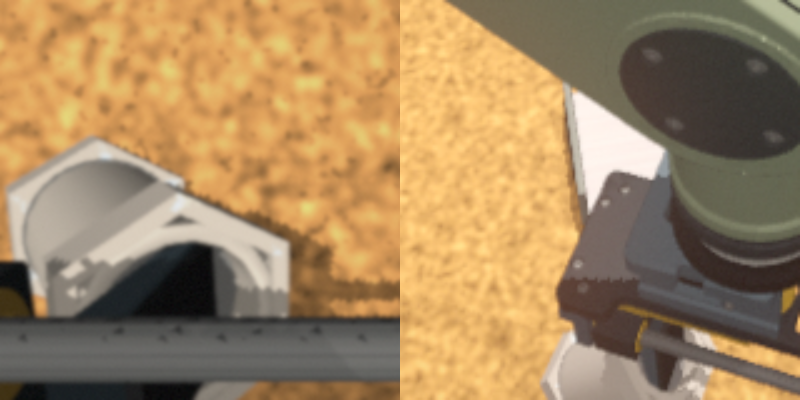

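The adapter is tilting about 30° with the finger in its mouth, and it isn't sliding. Continuing.

step_arm --pt "1 0.0056 -0.0042 0 0" --pt "1 0.0104 -0.0078 0 0" --pt "1 0.016 -0.012 0 0" --pt "1 0.0208 -0.0156 0 0" --pt "1 0.0248 -0.0186 0 0"

```text
time_s: 13.82
position: [0.5102, -0.3489, 0.0839]
orientation: [-89.3, 0.2, -126.8]
wrist_force: [0.7, -0.1, -0.6]
gripper_width: 0.998
```

```bash
python3 - <<'E'
from plant import ctrl
from h import *
s=ctrl.get_state();print(s["position"],s["wrist_force"])
im=ctrl.read_camera("wrist");i3=ctrl.read_camera("scene")
c=np.zeros((400,800,3),np.uint8)
c[:,:400]=cv2.resize(im["pixels"][100:300,100:300],(400,400))
c[:,400:]=cv2.resize(i3["pixels"][190:290,110:210],(400,400))
cv2.imwrite("pics/m8.png",c[:,:,::-1])
E
```

```text
[ 0.51016379 -0.34889247  0.08387729] [ 0.71684374 -0.14987646 -0.56976099]
```

View pics/m8.png

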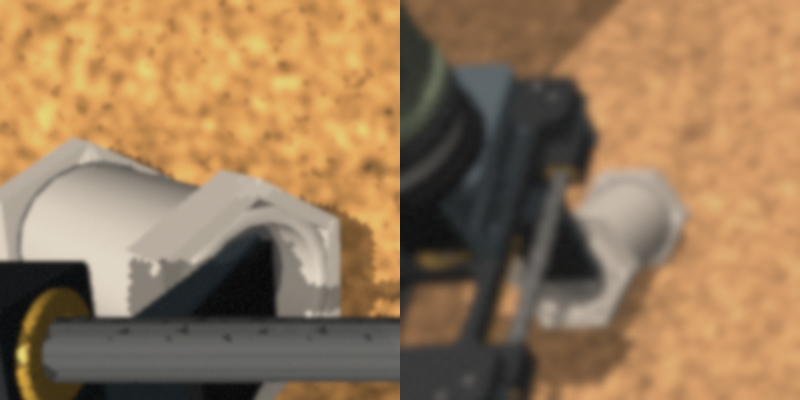

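About 50° now, and the rim is resting on the finger. Lowering further.

step_arm --pt "1 0.0064 -0.0048 -0.004 0" --pt "1 0.0128 -0.0096 -0.01 0" --pt "1 0.0184 -0.0138 -0.016 0" --pt "1 0.0236 -0.0177 -0.022 0" --pt "1 0.028 -0.021 -0.029 0"

```text
time_s: 14.55
position: [0.5387, -0.3703, 0.0543]
orientation: [-89.2, 0.2, -126.8]
wrist_force: [-0.3, -0.7, 0.5]
gripper_width: 1.004
```

step_arm --pt "1 0.0032 -0.0024 -0.005 0" --pt "1 0.0064 -0.0048 -0.01 0" --pt "1 0.0088 -0.0066 -0.016 0" --pt "1 0.0112 -0.0084 -0.02 0" --pt "1 0.014 -0.0105 -0.023 0"

```text
time_s: 15.18
position: [0.5527, -0.3808, 0.031]
orientation: [-89.3, 0.2, -126.8]
wrist_force: [0.4, -1.0, 0.6]
gripper_width: 0.999
```

step_arm --pt "1 0.004 -0.003 0 0" --pt "1 0.012 -0.009 0 0" --pt "1 0.024 -0.018 0 0" --pt "1 0.036 -0.027 0.01 0" --pt "1 0.036 -0.027 0.04 0"

```text
time_s: 15.8
position: [0.589, -0.4081, 0.0696]
orientation: [-89.4, 0.2, -126.8]
wrist_force: [0.2, 0.5, -0.5]
gripper_width: 1.002
```

```bash
python3 - <<'E'
from plant import ctrl
from h import *
s=ctrl.get_state();print(s["position"],s["wrist_force"])
im=ctrl.read_camera("wrist");i3=ctrl.read_camera("scene");i2=ctrl.read_camera("side")
c=wcam(im,s);np.savez("w9.npz",K=c[0],p=c[1],R=c[2]);cv2.imwrite("pics/w9.png",im["pixels"][:,:,::-1]);cv2.imwrite("pics/sc9.png",i3["pixels"][:,:,::-1])
for n,i in(("wrist",im),("scene",i3),("side",i2)):print(n,[(np.round(d["extent"]),d["p"]) for d in ctrl.find_in("adapter",i)])
E
```

```text
[ 0.58902649 -0.40806617  0.06964462] [ 0.24043626  0.50628337 -0.45045501]
wrist []
scene [(array([379., 209., 410., 254.]), 0.76), (array([144., 247., 181., 293.]), 0.71), (array([330., 215., 358., 262.]), 0.64)]
side [(array([282., 374., 358., 400.]), 0.79)]
```

step_arm --pt "1 -0.02 0.01 0.05 0" --pt "1 -0.07 0.03 0.1 0" --pt "1 -0.12 0.045 0.13 0" --pt "1 -0.156 0.055 0.13 0" --pt "1 -0.156 0.055 0.13 0"

```text
time_s: 16.73
position: [0.4294, -0.3512, 0.2002]
orientation: [-89.5, 0.2, -126.9]
wrist_force: [0.2, -0.7, 0.9]
gripper_width: 0.997
```

```bash
python3 - <<'E'
from plant import ctrl
from h import *
np.set_printoptions(precision=4,suppress=True)
s=ctrl.get_state();print(s["position"],s["orientation"])
im=ctrl.read_camera("wrist");c=wcam(im,s);np.savez("w10.npz",K=c[0],p=c[1],R=c[2]);cv2.imwrite("pics/w10.png",im["pixels"][:,:,::-1])
for d in ctrl.outline_of("adapter",im):
    print(np.round(d["extent"]),d["p"])
    if d["p"]>.5:
        r=cv2.minAreaRect(np.argwhere(d["region"])[:,::-1].astype(np.float32));b=cv2.boxPoints(r);W=np.array([onz(c,p,.045) for p in b]);print(b,W[:,:2],W.mean(0))
E
```

```text
[ 0.4294 -0.3512  0.2002] [ -89.4618    0.2013 -126.9132]
[268. 100. 382. 171.] 0.87
[[268.4732 165.9943]
 [269.1734 100.8728]
 [379.2253 102.0562]
 [378.525  167.1777]] [[ 0.4024 -0.3039]
 [ 0.4408 -0.2578]
 [ 0.521  -0.3194]
 [ 0.4862 -0.3685]] [ 0.4626 -0.3124  0.045 ]
```

View pics/w10.png

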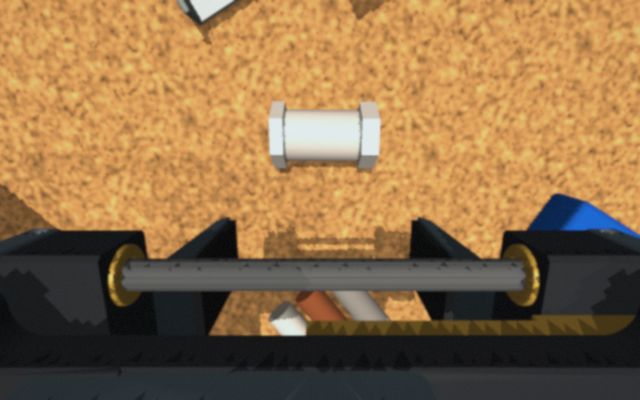

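The adapter lies on its flat, centre at (324,134) px, world (0.463, -0.312). Its closed end is on the left at (270,134). I'm turning +90° to grip the closed-end collar.

step_arm --pt "1 0 0.015 0 0.18" --pt "1 0 0.03 0 0.36" --pt "1 -0.001 0.045 -0.02 0.54" --pt "1 -0.001 0.06 -0.03 0.72" --pt "1 -0.002 0.065 -0.04 0.9"

```text
time_s: 17.45
position: [0.4312, -0.2867, 0.1579]
orientation: [-89.4, 0.3, -74.9]
wrist_force: [0.2, -0.3, -0.2]
gripper_width: 0.998
```

step_arm --pt "1 0 0 0 0.18" --pt "1 0 0 -0.02 0.36" --pt "1 0 0 -0.03 0.54" --pt "1 0 0 -0.04 0.671" --pt "1 0 0 -0.04 0.671"

```text
time_s: 18.08
position: [0.4317, -0.2864, 0.1162]
orientation: [-89.4, 0.5, -36.5]
wrist_force: [-0.4, 0.8, 0.3]
gripper_width: 0.998
```

step_arm --pt "1 -0.003 0.002 -0.03 0" --pt "1 -0.003 0.002 -0.065 0" --pt "1 -0.003 0.002 -0.09 0" --pt "1 -0.003 0.002 -0.104 0" --pt "0.8 -0.003 0.002 -0.106 0"

```text
time_s: 18.7
position: [0.4289, -0.2844, 0.0096]
orientation: [-89.4, 0.5, -36.5]
wrist_force: [-0.8, -1.0, 0.1]
gripper_width: 0.921
```

step_arm --pt "0.69 0 0 0 0" --pt "0.69 0 0 0 0" --pt "0.69 0 0 0 0" --pt "0.69 0 0 0 0"

```text
time_s: 19.2
position: [0.4294, -0.2849, 0.0104]
orientation: [-89.4, 0.4, -36.5]
wrist_force: [-0.4, -0.4, 4.2]
gripper_width: 0.692
```

```bash
python3 - <<'E'
from plant import ctrl
from h import *
s=ctrl.get_state();print(s["position"],s["gripper_width"],s["wrist_force"])
im=ctrl.read_camera("scene");a=im["pixels"]
print(proj(CAM["scene"],[.4294,-.2849,.03]))
w=ctrl.read_camera("wrist")["pixels"]
c=np.zeros((400,800,3),np.uint8)
c[:,:400]=cv2.resize(a[200:300,100:200],(400,400));c[:,400:]=cv2.resize(w[60:310,195:445],(400,400))
cv2.imwrite("pics/m11.png",c[:,:,::-1])
E
```

```text
[ 0.42943327 -0.28487507  0.01036849] 0.6921425488986878 [-0.41084464 -0.42745372  4.24157835]
[[166.37235039 250.32645935]]
```

View pics/m11.png

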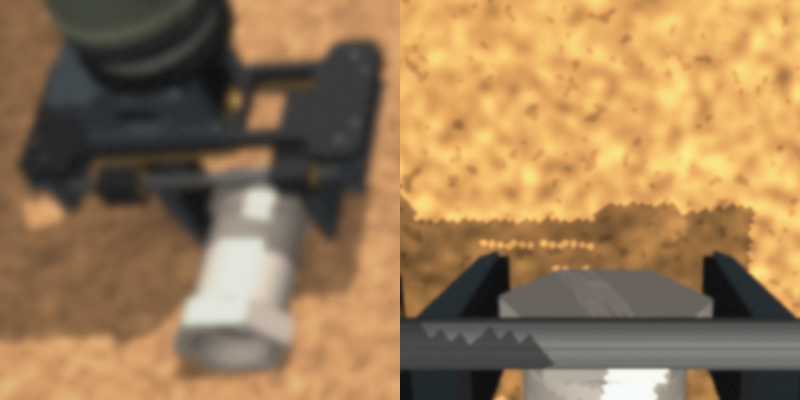

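Wrist view: the collar sits between the pads and is rolled slightly. The width reads 0.692. I'll test a small lift.

step_arm --pt "0.685 0 0 0.003 0" --pt "0.685 0 0 0.008 0" --pt "0.685 0 0 0.013 0" --pt "0.685 0 0 0.013 0"

```text
time_s: 19.8
position: [0.4296, -0.285, 0.0237]
orientation: [-89.4, 0.4, -36.5]
wrist_force: [-0.2, -0.7, -1.1]
gripper_width: 0.685
```

```bash
cat > look.py <<'E'
from plant import ctrl
from h import *
np.set_printoptions(precision=1,suppress=True)
def white(a,box):
    x0,y0,x1,y1=box;h=cv2.cvtColor(a,cv2.COLOR_RGB2HSV);m=((h[:,:,1]<70)&(h[:,:,2]>95)).astype(np.uint8)
    k=np.zeros_like(m);k[y0:y1,x0:x1]=1;m*=k;m=cv2.morphologyEx(m,cv2.MORPH_OPEN,np.ones((3,3)))
    n,l,st,ce=cv2.connectedComponentsWithStats(m)
    if n<2:return None
    i=1+st[1:,4].argmax();return st[i],ce[i]
s=ctrl.get_state();print(s["time_s"],s["position"].round(4),round(s["gripper_width"],3),s["wrist_force"])
a=ctrl.read_camera("scene");print("scene white",white(a["pixels"],(110,220,200,310)))
for q in ctrl.find_in("adapter",a):print(q["extent"].round() if hasattr(q["extent"],"round") else q["extent"],round(q["p"],2))
cv2.imwrite("pics/last.png",a["pixels"][:,:,::-1])
b=ctrl.read_camera("wrist");cv2.imwrite("pics/lastw.png",b["pixels"][:,:,::-1]);print("wrist white",white(b["pixels"],(200,100,440,330)))
E
python3 look.py
```

```text
19.8 [ 0.4 -0.3  0. ] 0.685 [-0.2 -0.7 -1.1]
scene white (array([ 143,  239,   30,   51, 1130], dtype=int32), array([159. , 266.6]))
[142.4, 246.6, 174.3, 291.8] 0.86
[378.8, 208.1, 408.5, 253.6] 0.83
[333.3, 212.6, 358.0, 261.5] 0.66
wrist white (array([ 273,  269,  167,   53, 6285], dtype=int32), array([342. , 291.7]))
```

step_arm --pt "0.685 0.003 -0.002 0.008 0" --pt "0.685 0.007 -0.005 0.016 0" --pt "0.685 0.012 -0.009 0.023 0" --pt "0.685 0.0176 -0.0132 0.03 0" --pt "0.685 0.0176 -0.0132 0.03 0"

```text
time_s: 20.58
position: [0.4479, -0.2987, 0.054]
orientation: [-89.4, 0.3, -36.5]
wrist_force: [0.4, -0.0, -1.7]
gripper_width: 0.694
```

```bash
python3 look.py; python3 - <<'E'
import cv2,numpy as np
a=cv2.imread("pics/last.png");b=cv2.imread("pics/lastw.png")
cv2.imwrite("pics/m12.png",np.hstack([cv2.resize(a[200:300,100:200],(400,400)),cv2.resize(b[60:310,195:445],(400,400))]))
E
```

```text
20.575 [ 0.4 -0.3  0.1] 0.694 [ 0.4 -0.  -1.7]
scene white (array([ 134,  240,   33,   54, 1237], dtype=int32), array([151.9, 269.2]))
[136.1, 249.6, 168.7, 293.6] 0.93
[332.7, 213.7, 360.9, 264.3] 0.86
[379.1, 206.8, 407.0, 254.8] 0.74
wrist white (array([ 273,  269,  167,   53, 6255], dtype=int32), array([342.1, 291.7]))
```

It lifts rigidly; the wrist view is unchanged. I'll lower it close to the counter, then ease the grip in small steps so it can pivot.

step_arm --pt "0.69 0 0 -0.012 0" --pt "0.69 0 0 -0.022 0" --pt "0.692 0 0 -0.022 0" --pt "0.694 0 0 -0.022 0" --pt "0.694 0 0 -0.022 0"

```text
time_s: 21.35
position: [0.4467, -0.2978, 0.0312]
orientation: [-89.4, 0.5, -36.5]
wrist_force: [-1.0, -0.2, -1.3]
gripper_width: 0.695
```

```bash
python3 look.py
```

```text
21.35 [ 0.4 -0.3  0. ] 0.695 [-1.  -0.2 -1.3]
scene white (array([ 139,  246,   32,   52, 1177], dtype=int32), array([155.8, 274.1]))
[332.6, 214.5, 358.7, 260.2] 0.86
[140.3, 254.1, 173.6, 298.1] 0.69
wrist white (array([ 273,  269,  167,   53, 6325], dtype=int32), array([341.3, 291.4]))
```

step_arm --pt "0.697 0 0 0 0" --pt "0.697 0 0 0 0" --pt "0.7 0 0 0 0" --pt "0.7 0 0 0 0"

```text
time_s: 22.0
position: [0.4467, -0.2978, 0.0312]
orientation: [-89.4, 0.5, -36.5]
wrist_force: [0.8, -1.1, -0.5]
gripper_width: 0.699
```

```bash
python3 look.py
```

```text
22.0 [ 0.4 -0.3  0. ] 0.699 [ 0.8 -1.1 -0.5]
scene white (array([ 142,  246,   30,   52, 1188], dtype=int32), array([157.5, 273.7]))
[377.8, 207.4, 411.2, 254.1] 0.89
[330.8, 215.0, 361.4, 264.6] 0.75
[141.6, 251.3, 174.0, 297.3] 0.73
[338.1, 140.0, 366.6, 166.4] 0.39
wrist white (array([ 274,  269,  166,   53, 6230], dtype=int32), array([341.6, 291.2]))
```

```bash
cat > tilt.py <<'E'
from plant import ctrl
from h import *
import sys
np.set_printoptions(precision=1,suppress=True)
# hex-collar silhouette points of the adapter; compare mouth half with scene/side outlines
def model(g,yaw,phi,grip=.006,roll=0):
    ax=np.array([np.cos(yaw)*np.cos(phi),np.sin(yaw)*np.cos(phi),-np.sin(phi)])
    side=np.array([-np.sin(yaw),np.cos(yaw),0]);up=np.cross(ax,side)
    P=[]
    for z in(.0,.012,.084,.1):
        for k in range(6):
            t=np.radians(60*k)+roll;P.append(g+ax*(z-grip)+.03233*(np.cos(t)*side+np.sin(t)*up))
    return np.array(P)
if __name__=="__main__":
    s=ctrl.get_state();g=s["position"]+rot(s["orientation"])@[0,-.019,0]
    yaw=np.radians(s["orientation"][2]);print(s["time_s"],s["position"].round(4),round(s["gripper_width"],3),s["wrist_force"],"g",g.round(4))
    for n in("scene","side"):
        im=ctrl.read_camera(n);c=cam(im);cv2.imwrite(f"pics/l_{n}.png",im["pixels"][:,:,::-1])
        o=[d for d in ctrl.outline_of("adapter",im) if np.linalg.norm(np.mean(np.argwhere(d["region"]),0)[::-1]-proj(c,g)[0])<60]
        if not o: print(n,"none");continue
        m=o[0]["region"];r=[]
        print(n,o[0]["p"],np.array(o[0]["extent"]).round())
        for f in range(0,100,6):
            k=np.zeros((400,640),np.uint8);h=proj(c,model(g,yaw,np.radians(f)));cv2.fillConvexPoly(k,cv2.convexHull(np.round(h*16).astype(np.int32)),1,shift=4)
            ii=(m&(k>0)).sum()/(m|(k>0)).sum();r.append((f,round(float(ii),2)))
        print(r)
E
python3 tilt.py
```

```text
22.15 [ 0.4 -0.3  0. ] 0.701 [ 0.4  0.2 -0.7] g [ 0.4 -0.3  0.1]
scene 0.82 [142. 253. 175. 295.]
[(0, 0.72), (6, 0.74), (12, 0.77), (18, 0.77), (24, 0.77), (30, 0.74), (36, 0.71), (42, 0.67), (48, 0.62), (54, 0.59), (60, 0.54), (66, 0.49), (72, 0.44), (78, 0.4), (84, 0.36), (90, 0.33), (96, 0.3)]
side 0.63 [312. 382. 368. 400.]
[(0, 0.25), (6, 0.28), (12, 0.31), (18, 0.32), (24, 0.32), (30, 0.31), (36, 0.28), (42, 0.24), (48, 0.19), (54, 0.16), (60, 0.13), (66, 0.12), (72, 0.1), (78, 0.09), (84, 0.07), (90, 0.07), (96, 0.05)]
```

step_arm --pt "0.699 0.003 -0.002 0.006 0" --pt "0.699 0.006 -0.0045 0.012 0" --pt "0.699 0.01 -0.0075 0.018 0" --pt "0.699 0.014 -0.0105 0.024 0" --pt "0.699 0.014 -0.0105 0.024 0"

```text
time_s: 22.98
position: [0.4614, -0.3089, 0.0559]
orientation: [-89.4, 0.4, -36.5]
wrist_force: [-0.3, 0.3, -1.3]
gripper_width: 0.701
```

```bash
python3 tilt.py
```

```text
22.975 [ 0.5 -0.3  0.1] 0.701 [-0.3  0.3 -1.3] g [ 0.5 -0.3  0.1]
scene 0.83 [142. 255. 172. 300.]
[(0, 0.61), (6, 0.66), (12, 0.7), (18, 0.73), (24, 0.77), (30, 0.78), (36, 0.78), (42, 0.74), (48, 0.72), (54, 0.68), (60, 0.64), (66, 0.58), (72, 0.51), (78, 0.46), (84, 0.41), (90, 0.37), (96, 0.34)]
side 0.64 [327. 382. 370. 399.]
[(0, 0.16), (6, 0.17), (12, 0.19), (18, 0.2), (24, 0.21), (30, 0.21), (36, 0.22), (42, 0.21), (48, 0.2), (54, 0.18), (60, 0.15), (66, 0.13), (72, 0.1), (78, 0.09), (84, 0.07), (90, 0.05), (96, 0.03)]
```

The fit gives about 33°, which matches the mouth resting on the counter, so it pivots in the eased grip. Continuing the arc.

step_arm --pt "0.699 0.006 -0.0045 0.006 0" --pt "0.699 0.013 -0.0098 0.011 0" --pt "0.699 0.02 -0.015 0.016 0" --pt "0.699 0.028 -0.021 0.02 0" --pt "0.699 0.036 -0.027 0.023 0"

```text
time_s: 23.8
position: [0.4971, -0.3356, 0.0784]
orientation: [-89.4, 0.5, -36.5]
wrist_force: [0.6, 0.2, 0.1]
gripper_width: 0.7
```

```bash
python3 tilt.py
```

```text
23.8 [ 0.5 -0.3  0.1] 0.7 [0.6 0.2 0.1] g [ 0.5 -0.3  0.1]
scene 0.82 [134. 268. 171. 313.]
[(0, 0.42), (6, 0.46), (12, 0.5), (18, 0.55), (24, 0.6), (30, 0.64), (36, 0.65), (42, 0.68), (48, 0.7), (54, 0.73), (60, 0.75), (66, 0.74), (72, 0.68), (78, 0.6), (84, 0.53), (90, 0.46), (96, 0.39)]
side none
```

step_arm --pt "0.699 0.008 -0.006 0.001 0" --pt "0.699 0.016 -0.012 0.001 0" --pt "0.699 0.024 -0.018 0 0" --pt "0.699 0.032 -0.024 -0.001 0" --pt "0.699 0.038 -0.0285 -0.003 0"

```text
time_s: 24.62
position: [0.5358, -0.3649, 0.0755]
orientation: [-89.4, 0.4, -36.5]
wrist_force: [1.0, -1.0, 5.6]
gripper_width: 0.704
```

```bash
python3 tilt.py
```

```text
24.625 [ 0.5 -0.4  0.1] 0.704 [ 1.  -1.   5.6] g [ 0.5 -0.4  0.1]
scene 0.95 [127. 282. 170. 324.]
[(0, 0.26), (6, 0.27), (12, 0.28), (18, 0.29), (24, 0.31), (30, 0.32), (36, 0.33), (42, 0.34), (48, 0.36), (54, 0.38), (60, 0.41), (66, 0.44), (72, 0.48), (78, 0.52), (84, 0.56), (90, 0.6), (96, 0.56)]
side none
```

It reads about 90°, standing on its rim with light pressure. I'll open so it settles, then measure from the wrist camera.

step_arm --pt "0.72 0 0 0 0" --pt "0.76 0 0 0 0" --pt "1 0 0 0 0" --pt "1 0 0 0 0" --pt "1 0 0 0 0"

```text
time_s: 25.45
position: [0.5353, -0.3645, 0.0754]
orientation: [-89.4, 0.4, -36.5]
wrist_force: [0.1, 0.6, 0.8]
gripper_width: 0.996
```

step_arm --pt "1 0 0 0.03 0" --pt "1 0 0 0.07 0" --pt "1 0.04 -0.03 0.11 0" --pt "1 0.07 -0.05 0.12 0" --pt "1 0.07 -0.05 0.12 0"

```text
time_s: 26.08
position: [0.6071, -0.4158, 0.1957]
orientation: [-89.4, 0.3, -36.5]
wrist_force: [-0.1, 0.3, 0.0]
gripper_width: 1.001
```

```bash
python3 - <<'E'
from plant import ctrl
from h import *
np.set_printoptions(precision=4,suppress=True)
s=ctrl.get_state();print(s["position"],s["orientation"],s["time_s"],s["joint_positions"])
im=ctrl.read_camera("wrist");c=wcam(im,s);np.savez("w13.npz",K=c[0],p=c[1],R=c[2]);cv2.imwrite("pics/w13.png",im["pixels"][:,:,::-1])
print(proj(c,[.5358,-.3649,.1]))
for d in ctrl.outline_of("adapter",im): 
    print(np.round(d["extent"]),d["p"])
    h=cv2.approxPolyDP(cv2.convexHull(np.argwhere(d["region"])[:,::-1].astype(np.int32)),3,True)[:,0];print(h.tolist(),[onz(c,p,.1)[:2].round(4).tolist() for p in h])
E
```

```text
[ 0.6071 -0.4158  0.1957] [-89.4385   0.264  -36.5314] 26.075 [-35.558   34.0509  66.2414   0.5747  79.9626 -89.1267]
[[322.1421  89.2446]]
[274.  47. 364. 132.] 0.68
[[362, 92], [339, 128], [297, 126], [277, 86], [300, 48], [341, 50]] [[0.5551, -0.3421], [0.5662, -0.3714], [0.5458, -0.3963], [0.514, -0.3905], [0.5034, -0.3608], [0.5221, -0.3377]]
```

View pics/w13.png

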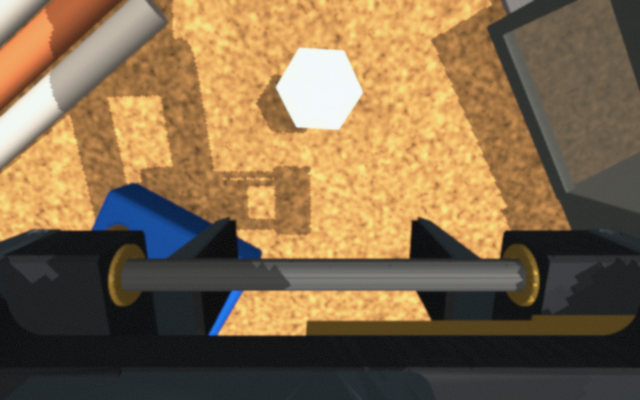

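The adapter stands mouth-down, with its hexagonal closed end centred at (320,89) px, world (0.534, -0.366). A blue look-alike object sits at (170,240), so I'll check clearance to it.

```bash
python3 - <<'E'
from h import *
np.set_printoptions(precision=3,suppress=True)
z=np.load("w13.npz");c=(z["K"],z["p"],z["R"])
for p in [(95,230),(110,190),(135,184),(260,250),(215,335)]: print(p,onz(c,p,.0),onz(c,p,.04))
E
```

```text
(95, 230) [ 0.499 -0.654  0.   ] [ 0.504 -0.624  0.04 ]
(110, 190) [ 0.476 -0.608  0.   ] [ 0.484 -0.583  0.04 ]
(135, 184) [ 0.487 -0.582  0.   ] [ 0.494 -0.56   0.04 ]
(260, 250) [ 0.628 -0.521  0.   ] [ 0.62  -0.506  0.04 ]
(215, 335) [ 0.681 -0.635  0.   ] [ 0.667 -0.607  0.04 ]
```

Clear, it's over 10 cm away. Re-gripping on the flats.

step_arm --pt "1 -0.03 0.02 -0.01 0.17" --pt "1 -0.06 0.041 -0.03 0.34" --pt "1 -0.0727 0.0494 -0.05 0.475" --pt "1 -0.0727 0.0494 -0.065 0.475" --pt "1 -0.0727 0.0494 -0.075 0.475"

```text
time_s: 26.8
position: [0.5319, -0.3646, 0.1185]
orientation: [-89.4, 0.6, -9.4]
wrist_force: [-0.1, -0.3, 1.0]
gripper_width: 1.004
```

```bash
python3 - <<'E'
from plant import ctrl
s=ctrl.get_state();print(s["position"].round(4),s["orientation"].round(2))
E
```

```text
[ 0.5319 -0.3646  0.1185] [-89.43   0.57  -9.42]
```

step_arm --pt "1 0.0025 -0.002 -0.02 0" --pt "1 0.0025 -0.002 -0.043 0" --pt "0.4 0.0025 -0.002 -0.043 0" --pt "0.4 0.0025 -0.002 -0.043 0" --pt "0.4 0.0025 -0.002 -0.043 0"

```text
time_s: 27.42
position: [0.5352, -0.3671, 0.0767]
orientation: [-89.5, 0.5, -9.4]
wrist_force: [0.9, 0.7, 0.3]
gripper_width: 0.703
```

step_arm --pt "0.4 0 0 0 0" --pt "0.4 0 0 0 0" --pt "0.4 0 0 0 0" --pt "0.4 0 0 0 0"

```text
time_s: 27.92
position: [0.5355, -0.3673, 0.0773]
orientation: [-89.5, 0.4, -9.4]
wrist_force: [-0.1, -0.7, 3.6]
gripper_width: 0.61
```

step_arm --pt "0.4 0 0 0.01 0" --pt "0.4 0 0 0.04 0" --pt "0.4 -0.02 0 0.08 0" --pt "0.4 -0.05 0.01 0.11 0" --pt "0.4 -0.08 0.04 0.125 0"

```text
time_s: 28.55
position: [0.4553, -0.3282, 0.2043]
orientation: [-89.6, 0.2, -9.5]
wrist_force: [0.4, -0.3, -2.0]
gripper_width: 0.612
```

step_arm --pt "0.4 0.02 0.02 0.05 0" --pt "0.4 0.05 0.06 0.09 0" --pt "0.4 0.085 0.105 0.095 0" --pt "0.4 0.12 0.15 0.095 0" --pt "0.4 0.147 0.198 0.095 0"

```text
time_s: 29.18
position: [0.6031, -0.1287, 0.2994]
orientation: [-89.6, 0.2, -9.5]
wrist_force: [1.0, -0.3, -1.3]
gripper_width: 0.611
```

```bash
cat > peg.py <<'E'
from plant import ctrl
from h import *
np.set_printoptions(precision=4,suppress=True)
s=ctrl.get_state();print(s["position"],s["orientation"],s["gripper_width"],s["joint_positions"].round())
def blue(a):
    h=cv2.cvtColor(a,cv2.COLOR_RGB2HSV);m=((h[:,:,0]>105)&(h[:,:,0]<130)&(h[:,:,1]>120)&(h[:,:,2]>50)).astype(np.uint8)
    n,l,st,ce=cv2.connectedComponentsWithStats(m);return [(st[i],ce[i]) for i in range(1,n) if st[i,4]>15]
for n in ("wrist","scene","side"):
    im=ctrl.read_camera(n);c=wcam(im,s) if n=="wrist" else cam(im);cv2.imwrite(f"pics/p_{n}.png",im["pixels"][:,:,::-1])
    print(n,"exp top/foot",proj(c,[[.528,-.117,.086],[.528,-.117,.016]]).tolist())
    for st,ce in blue(im["pixels"]): print(st,ce,onz(c,ce,.051)[:2])
    print([(np.round(d["extent"]),round(d["p"],2)) for d in ctrl.find_in("tray_lip",im)])
E
python3 peg.py
```

```text
[ 0.6031 -0.1287  0.2994] [-89.6356   0.228   -9.5304] 0.6110839274385536 [-13.  20.  75.   0.  85. -94.]
wrist exp top/foot [[323.25775846144086, 110.34004119377042], [323.00475829826956, 111.71376917164461]]
[314 101  21  21 180] [323.7889 111.3556] [ 0.5284 -0.1163]
[   0  166   54   77 1980] [ 16.8919 210.7051] [ 0.584  -0.5204]
[(array([272.,  24., 367., 164.]), 0.63), (array([587.,   0., 639.,  36.]), 0.61)]
scene exp top/foot [[246.00149807236582, 224.77742331165123], [250.75152090412695, 241.68683523686235]]
[ 358    0  154   96 7262] [441.3688  36.8769] [0.2448 0.9237]
[239  35   9  14  88] [243.2159  41.5   ] [-0.2195  0.3432]
[   0   95   90   74 1962] [ 39.7212 126.0515] [-0.2076 -0.3839]
[   0  350  102   50 2385] [ 49.3589 381.2562] [ 0.5677 -0.5751]
[(array([212., 207., 251., 238.]), 0.91)]
side exp top/foot [[319.17882076325674, 269.39127775552623], [319.54287361093924, 293.29262892906075]]
[  39    0   68   74 3092] [69.7933 34.8551] [0.0064 1.2548]
[(array([266., 266., 364., 329.]), 0.56)]
```

step_arm --pt "0.4 -0.04 0.006 0 0" --pt "0.4 -0.0736 0.012 -0.01 0" --pt "0.4 -0.0736 0.012 -0.05 0" --pt "0.4 -0.0736 0.012 -0.09 0" --pt "0.4 -0.0736 0.012 -0.105 0"

```text
time_s: 30.1
position: [0.526, -0.12, 0.1925]
orientation: [-89.7, 0.5, -9.7]
wrist_force: [-0.6, 0.7, -0.9]
gripper_width: 0.615
```

```bash
python3 - <<'E'
from plant import ctrl
s=ctrl.get_state();print(s["position"].round(4),s["orientation"].round(2),s["gripper_width"])
E
```

```text
[ 0.526  -0.12    0.1925] [-89.66   0.49  -9.69] 0.6149146599254074
```

step_arm --pt "0.4 0.0035 0.0033 -0.005 0" --pt "0.4 0.0035 0.0033 -0.02 0" --pt "0.4 0.0035 0.0033 -0.035 0" --pt "0.4 0.0035 0.0033 -0.045 0" --pt "0.4 0.0035 0.0033 -0.045 0"

```text
time_s: 30.72
position: [0.529, -0.1165, 0.1466]
orientation: [-89.7, 0.6, -9.7]
wrist_force: [0.0, -0.7, -1.1]
gripper_width: 0.609
```

step_arm --pt "0.4 0 0 -0.015 0" --pt "0.4 0 0 -0.03 0" --pt "0.4 0 0 -0.043 0" --pt "0.4 0 0 -0.048 0" --pt "0.4 0 0 -0.05 0"

```text
time_s: 31.35
position: [0.529, -0.1165, 0.0963]
orientation: [-89.7, 0.6, -9.7]
wrist_force: [-0.2, 0.2, -1.6]
gripper_width: 0.611
```

step_arm --pt "0.4 0 0 -0.001 0" --pt "0.4 0 0 -0.002 0" --pt "0.4 0 0 -0.003 0" --pt "0.4 0 0 -0.003 0"

```text
time_s: 31.85
position: [0.529, -0.1166, 0.0934]
orientation: [-89.7, 0.6, -9.7]
wrist_force: [0.4, -0.3, -1.7]
gripper_width: 0.612
```

step_arm --pt "0.4 0 0 -0.001 0" --pt "0.4 0 0 -0.002 0" --pt "0.4 0 0 -0.0025 0"

```text
time_s: 32.22
position: [0.5306, -0.1167, 0.0931]
orientation: [-89.7, 0.4, -9.7]
wrist_force: [-0.9, 0.1, 12.7]
gripper_width: 0.615
```

step_arm --pt "0.4 -0.001 0 0.0005 0" --pt "0.75 -0.001 0 0.0005 0" --pt "0.8 -0.001 0 0.0005 0" --pt "0.9 -0.001 0 0.0005 0" --pt "0.9 -0.001 0 0.0005 0"

```text
time_s: 32.85
position: [0.5296, -0.1167, 0.0934]
orientation: [-89.7, 0.4, -9.7]
wrist_force: [-0.6, -0.3, -0.6]
gripper_width: 0.901
```

step_arm --pt "1 0 0 0 0" --pt "1 0 0 0.01 0" --pt "1 0 0 0.04 0" --pt "1 0 0 0.08 0" --pt "1 -0.02 0 0.11 0"

```text
time_s: 33.48
position: [0.5108, -0.1169, 0.2058]
orientation: [-89.7, 0.2, -9.7]
wrist_force: [-0.2, -0.3, -0.2]
gripper_width: 1.0
```

step_arm --pt "0 0.04 0 0.06 0" --pt "0 0.085 0 0.08 0" --pt "0 0.085 0 0.08 0"

```text
time_s: 33.85
position: [0.5995, -0.1171, 0.2886]
orientation: [-89.7, -0.2, -9.6]
wrist_force: [-0.4, 0.5, -1.4]
gripper_width: 0.699
```

```bash
python3 - <<'E'
from plant import ctrl
from h import *
np.set_printoptions(precision=4,suppress=True)
s=ctrl.get_state();print(s["position"],s["orientation"],s["time_s"],s["gripper_width"])
for n in ("wrist","scene","side"):
    im=ctrl.read_camera(n);c=wcam(im,s) if n=="wrist" else cam(im);cv2.imwrite(f"pics/q_{n}.png",im["pixels"][:,:,::-1])
    print(n,"exp top/foot",proj(c,[[.5285,-.1165,.116],[.5285,-.1165,.016]]).tolist())
    for d in ctrl.outline_of("adapter",im):
        y,x=np.nonzero(d["region"]);e=d["extent"];print(np.round(e),round(d["p"],2),onz(c,(x.mean(),y.mean()),.116 if n=="wrist" else .066)[:2])
    if n=="wrist": print([(np.round(d["extent"]),round(d["p"],2)) for d in ctrl.find_in("tray_lip",im)])
E
```

```text
[ 0.5995 -0.1171  0.2886] [-89.6739  -0.2274  -9.6153] 33.85 0.6990151880240612
wrist exp top/foot [[312.8901003959626, 114.0880166589522], [314.91335772808424, 114.5970111702615]]
[426. 186. 511. 234.] 0.9 [0.6526 0.022 ]
[507. 213. 579. 252.] 0.62 [0.6861 0.1022]
[282.  81. 340. 148.] 0.57 [ 0.5284 -0.1164]
[236.  26. 397. 320.] 0.35 [ 0.5957 -0.1223]
[(array([261.,  26., 361., 170.]), 0.6)]
scene exp top/foot [[244.0994856676903, 216.9129821685981], [251.0395833077641, 241.70729111085814]]
[333. 214. 357. 259.] 0.91 [0.6877 0.0416]
[233. 209. 259. 231.] 0.84 [ 0.4909 -0.1032]
[378. 210. 408. 254.] 0.76 [0.7439 0.1368]
[256. 223. 273. 245.] 0.43 [ 0.5643 -0.0981]
side exp top/foot [[319.1950603886705, 257.92800121264963], [319.7134880898148, 293.00495953656736]]
[301. 243. 339. 308.] 0.87 [ 0.5299 -0.1147]
[348. 183. 382. 203.] 0.87 [0.6906 0.0612]
[380. 174. 381. 191.] 0.44 [0.7366 0.0863]
```

The adapter is seated and centred: the wrist outline puts its top at (0.5284, -0.1164), against the peg at (0.5285, -0.1165). Now I'll go in front of the lip.

step_arm --pt "0 -0.055 0.004 0 0" --pt "0 -0.11 0.008 -0.02 0" --pt "0 -0.165 0.012 -0.04 0" --pt "0 -0.215 0.018 -0.06 0" --pt "0 -0.22 0.018 -0.09 0"

```text
time_s: 34.83
position: [0.3713, -0.0983, 0.1952]
orientation: [-89.7, 0.2, -9.7]
wrist_force: [0.6, -0.7, -0.0]
gripper_width: 0.005
```

step_arm --pt "0 0 0 -0.06 0.02" --pt "0 0 0 -0.11 0.04" --pt "0 0 0 -0.15 0.04" --pt "0 0 0 -0.165 0.04" --pt "0 0 0 -0.165 0.04"

```text
time_s: 35.45
position: [0.3699, -0.098, 0.0294]
orientation: [-89.6, 0.4, -7.4]
wrist_force: [-0.1, -0.5, 0.4]
gripper_width: 0.002
```

step_arm --pt "0 0.018 -0.002 0 0" --pt "0 0.035 -0.004 0 0" --pt "0 0.043 -0.005 0 0" --pt "0 0.048 -0.006 0 0" --pt "0 0.053 -0.006 0 0"

```text
time_s: 36.08
position: [0.4223, -0.1039, 0.0293]
orientation: [-89.6, 0.5, -7.4]
wrist_force: [-1.0, -0.2, -0.3]
gripper_width: 0.004
```

step_arm --pt "0 0.006 -0.001 0 0" --pt "0 0.014 -0.002 0 0" --pt "0 0.022 -0.003 0 0" --pt "0 0.03 -0.004 0 0" --pt "0 0.038 -0.005 0 0"

```text
time_s: 36.7
position: [0.4608, -0.1089, 0.0292]
orientation: [-89.6, 0.5, -7.4]
wrist_force: [-1.4, 1.1, -0.5]
gripper_width: 0.006
```

```bash
cat > chk.py <<'E'
from plant import ctrl
from h import *
np.set_printoptions(precision=4,suppress=True)
s=ctrl.get_state();print(s["position"],s["wrist_force"],s["time_s"])
for n in ("scene","side"):
    im=ctrl.read_camera(n);c=cam(im);cv2.imwrite(f"pics/c_{n}.png",im["pixels"][:,:,::-1])
    for q in("adapter","tray_lip","button"):
        print(n,q,[(np.round(d["extent"]).astype(int).tolist(),round(d["p"],2)) for d in ctrl.find_in(q,im)])
    print("tray out mm -> adapter top,foot px",[(t,proj(c,np.array([[.5285,-.1165,.116],[.5285,-.1165,.016]])+np.array([.9917,-.129,0])*(110-t)/1e3).round().tolist()) for t in(110,70,0)])
E
python3 chk.py
```

```text
[ 0.4608 -0.1089  0.0292] [-1.4057  1.0778 -0.5233] 36.7
scene adapter [([333, 217, 358, 264], 0.61), ([378, 208, 407, 255], 0.57)]
scene tray_lip [([219, 209, 262, 239], 0.61)]
scene button [([250, 222, 275, 246], 0.91)]
tray out mm -> adapter top,foot px [(110, [[244.0, 217.0], [251.0, 242.0]]), (70, [[252.0, 229.0], [258.0, 254.0]]), (0, [[267.0, 253.0], [272.0, 276.0]])]
side adapter [([350, 178, 378, 203], 0.97), ([358, 148, 386, 186], 0.66), ([328, 240, 362, 304], 0.63)]
side tray_lip [([298, 263, 366, 324], 0.77)]
side button [([370, 213, 396, 235], 0.79)]
tray out mm -> adapter top,foot px [(110, [[319.0, 258.0], [320.0, 293.0]]), (70, [[342.0, 254.0], [341.0, 289.0]]), (0, [[382.0, 248.0], [377.0, 283.0]])]
```

step_arm --pt "0 0.008 -0.001 0 0" --pt "0 0.016 -0.002 0 0" --pt "0 0.024 -0.003 0 0" --pt "0 0.032 -0.004 0 0" --pt "0 0.04 -0.005 0 0"

```text
time_s: 37.72
position: [0.5007, -0.114, 0.0293]
orientation: [-89.7, 0.5, -7.4]
wrist_force: [-1.2, 1.0, -1.4]
gripper_width: 0.009
```

step_arm --pt "0 0.007 -0.001 0 0" --pt "0 0.013 -0.0015 0 0" --pt "0 0.018 -0.002 0 0" --pt "0 0.022 -0.003 0 0" --pt "0 0.025 -0.003 0 0"

```text
time_s: 38.35
position: [0.5257, -0.1171, 0.0293]
orientation: [-89.7, 0.5, -7.4]
wrist_force: [-6.2, -1.1, 2.4]
gripper_width: 0.005
```

step_arm --pt "0 0.002 0 0 0" --pt "0 0.004 -0.0005 0 0" --pt "0 0.005 -0.0005 0 0" --pt "0 0.005 -0.0005 0 0"

```text
time_s: 38.85
position: [0.5256, -0.117, 0.0291]
orientation: [-89.7, 1.2, -7.4]
wrist_force: [-12.0, 1.0, 8.6]
gripper_width: 0.005
```

```bash
python3 chk.py
```

```text
[ 0.5256 -0.117   0.0291] [-12.0481   0.9904   8.5678] 38.85
scene adapter [([377, 209, 409, 255], 0.83), ([334, 213, 360, 263], 0.58)]
scene tray_lip []
scene button [([251, 217, 274, 244], 0.56)]
tray out mm -> adapter top,foot px [(110, [[244.0, 217.0], [251.0, 242.0]]), (70, [[252.0, 229.0], [258.0, 254.0]]), (0, [[267.0, 253.0], [272.0, 276.0]])]
side adapter [([348, 180, 382, 202], 0.72), ([361, 146, 388, 189], 0.57)]
side tray_lip [([334, 264, 368, 317], 0.89)]
side button [([370, 208, 397, 234], 0.66), ([334, 265, 363, 318], 0.44)]
tray out mm -> adapter top,foot px [(110, [[319.0, 258.0], [320.0, 293.0]]), (70, [[342.0, 254.0], [341.0, 289.0]]), (0, [[382.0, 248.0], [377.0, 283.0]])]
```

Hard stop reached. Backing off and comparing with the start picture.

step_arm --pt "0 -0.01 0.001 0 0" --pt "0 -0.03 0.004 0 0" --pt "0 -0.07 0.009 0 0" --pt "0 -0.12 0.015 0.02 0" --pt "0 -0.16 0.02 0.06 0"

```text
time_s: 39.88
position: [0.3631, -0.0964, 0.0888]
orientation: [-89.6, 1.3, -7.4]
wrist_force: [0.6, 0.5, 1.4]
gripper_width: 0.003
```

step_arm --pt "0 -0.02 -0.05 0.05 0" --pt "0 -0.04 -0.1 0.1 0" --pt "0 -0.05 -0.16 0.12 0" --pt "0 -0.06 -0.22 0.12 0" --pt "0 -0.06 -0.22 0.12 0"

```text
time_s: 40.5
position: [0.303, -0.3198, 0.2097]
orientation: [-89.8, 1.1, -7.6]
wrist_force: [-0.8, -0.1, -0.8]
gripper_width: 0.007
```

```bash
python3 - <<'E'
from plant import ctrl
from h import *
np.set_printoptions(precision=3,suppress=True)
s=ctrl.get_state();print(s["position"],s["wrist_force"],s["time_s"])
for n in ("scene","side"):
    im=ctrl.read_camera(n);c=cam(im);a=im["pixels"];b=cv2.imread(f"pics/{n}0.png")[:,:,::-1]
    cv2.imwrite(f"pics/f_{n}.png",a[:,:,::-1])
    for q in("adapter","tray_lip","button","brass_nut","pipe_plug","band_clamp"):
        print(n,q,[(np.round(d["extent"]).astype(int).tolist(),round(d["p"],2)) for d in ctrl.find_in(q,im)])
    d=np.abs(a.astype(int)-b).sum(2)
    if n=="side":
        print("lip/tray diff",[(k,(d[y0:y1,x0:x1]>80).sum(),(y1-y0)*(x1-x0)) for k,(x0,y0,x1,y1) in {"lip":(318,255,345,322),"button":(368,203,400,235),"inside":(368,255,410,310)}.items()])
        for k,(x0,y0,x1,y1) in {"lip":(318,255,347,322),"btn":(368,203,400,235)}.items():
            r=cv2.matchTemplate(np.ascontiguousarray(a[y0-10:y1+10,x0-10:x1+10]),np.ascontiguousarray(b[y0:y1,x0:x1]),cv2.TM_CCOEFF_NORMED);_,m,_,l=cv2.minMaxLoc(r);print(k,"offset px",l[0]-10,l[1]-10,round(m,3))
E
```

```text
[ 0.303 -0.32   0.21 ] [-0.79  -0.095 -0.803] 40.5
scene adapter [([380, 210, 405, 253], 0.82), ([332, 214, 358, 263], 0.72)]
scene tray_lip []
scene button [([253, 215, 271, 246], 0.88)]
scene brass_nut [([337, 141, 366, 168], 0.74)]
scene pipe_plug []
scene band_clamp [([290, 174, 312, 197], 0.64)]
side adapter [([347, 180, 379, 202], 0.77), ([359, 149, 386, 189], 0.62)]
side tray_lip [([323, 260, 366, 318], 0.56)]
side button [([371, 206, 397, 234], 0.56)]
side brass_nut [([228, 161, 256, 190], 0.75)]
side pipe_plug [([274, 135, 297, 163], 0.93)]
side band_clamp [([242, 212, 282, 244], 0.64)]
lip/tray diff [('lip', np.int64(0), 1809), ('button', np.int64(0), 1024), ('inside', np.int64(141), 2310)]
lip offset px 0 0 0.999
btn offset px 0 0 0.998
```

```bash
python3 - <<'E'
from h import *
from tilt import model
a=cv2.imread("pics/f_side.png").astype(int);b=cv2.imread("pics/side0.png").astype(int)
d=(np.abs(a-b).sum(2)>30).astype(np.uint8);k=np.zeros_like(d);k[225:322,350:420]=1;d*=k
y,x=np.nonzero(d);print("changed",x.min(),x.max(),y.min(),y.max(),len(x))
for r in range(y.min(),y.max()+1,5):
    q=np.nonzero(d[r])[0]
    if len(q):print(r,q.min(),q.max(),end="; ")
g=np.array([.5285,-.1165,.116])+np.array([.9917,-.129,0])*.11
h=proj(CAM["side"],model(g,0,np.pi/2,grip=0));print("\nexpected",h.min(0).round(),h.max(0).round())
E
```

```text
changed 350 419 225 321 6705
225 350 419; 230 350 419; 235 350 419; 240 350 419; 245 350 419; 250 350 419; 255 350 419; 260 350 419; 265 350 419; 270 350 419; 275 350 419; 280 350 419; 285 350 419; 290 350 419; 295 350 419; 300 350 419; 305 350 419; 310 350 419; 315 350 419; 320 350 419; 
expected [360. 235.] [401. 297.]
```

```bash
python3 - <<'E'
import cv2,numpy as np
a=cv2.imread("pics/f_side.png").astype(int);b=cv2.imread("pics/side0.png").astype(int)
D=np.abs((a-b)-np.median((a-b)[255:310,410:440],axis=(0,1))).sum(2)
for t in(25,45):
    d=(D>t).astype(np.uint8);k=np.zeros_like(d);k[262:312,350:440]=1;d=cv2.morphologyEx(d*k,cv2.MORPH_OPEN,np.ones((3,3)))
    print(t,[(r,np.nonzero(d[r])[0].min(),np.nonzero(d[r])[0].max()) for r in range(262,312,4) if d[r].any()])
E
```

```text
25 [(274, np.int64(379), np.int64(385)), (278, np.int64(374), np.int64(384)), (282, np.int64(374), np.int64(384)), (286, np.int64(373), np.int64(382))]
45 [(278, np.int64(375), np.int64(384)), (282, np.int64(374), np.int64(383)), (286, np.int64(374), np.int64(381))]
```

```bash
python3 - <<'E'
import cv2,numpy as np
a=cv2.imread("pics/f_side.png");b=cv2.imread("pics/side0.png")
for r in (268,274,280,286,292,298):
    print(r,"now",[a[r,x].tolist() for x in range(356,408,8)]);print("    was",[b[r,x].tolist() for x in range(356,408,8)])
E
```

```text
268 now [[143, 150, 165], [104, 112, 126], [89, 99, 109], [87, 94, 104], [89, 97, 103], [87, 95, 100], [86, 98, 101]]
    was [[127, 133, 145], [90, 96, 108], [77, 83, 91], [74, 82, 89], [74, 81, 87], [74, 81, 84], [72, 81, 83]]
274 now [[141, 149, 163], [89, 99, 113], [85, 95, 105], [119, 130, 140], [132, 145, 154], [139, 150, 158], [140, 151, 159]]
    was [[124, 129, 143], [75, 83, 92], [72, 83, 89], [99, 100, 100], [124, 134, 142], [120, 131, 139], [121, 130, 138]]
280 now [[142, 149, 165], [78, 88, 101], [87, 97, 107], [135, 147, 157], [132, 144, 155], [139, 150, 159], [138, 149, 158]]
    was [[126, 132, 146], [64, 72, 81], [75, 85, 91], [112, 108, 105], [121, 130, 138], [122, 132, 138], [120, 130, 138]]
286 now [[140, 146, 163], [75, 85, 99], [87, 96, 105], [133, 146, 157], [131, 143, 152], [140, 149, 160], [139, 150, 159]]
    was [[123, 128, 142], [61, 71, 79], [73, 81, 88], [113, 110, 107], [119, 131, 139], [124, 132, 140], [121, 131, 140]]
292 now [[140, 148, 163], [80, 91, 104], [114, 129, 139], [132, 146, 156], [132, 146, 156], [140, 152, 161], [139, 151, 158]]
    was [[124, 132, 144], [69, 78, 88], [106, 116, 124], [120, 131, 140], [122, 132, 140], [121, 131, 139], [123, 133, 141]]
298 now [[139, 147, 163], [85, 95, 108], [135, 145, 155], [138, 149, 159], [139, 150, 160], [138, 150, 158], [138, 149, 158]]
    was [[123, 128, 143], [71, 80, 88], [117, 126, 135], [122, 134, 141], [121, 133, 141], [121, 132, 139], [121, 130, 140]]
```

```bash
python3 -c "
from plant import ctrl
print(ctrl.get_state()['joint_vel'].round(2));print(ctrl.sign_off())"
```

```text
[-0.27  0.15 -0.18  0.04 -0.    0.04]
the job is handed in; nothing more can be done
None
```

The job is handed in, at about 41 s of the 72 s allowed; no verdict was reported.

**What I did**
1. Pressed the button to its hard stop, which brought the tray fully forward.
2. Carried the white adapter to open counter and tipped it onto its side with a finger in its mouth, then let go.
3. Swung it mouth-down by its closed-end collar in an eased grip, stood it on the counter and re-gripped it on the flats.
4. Set it over the peg until its rim pressed on the tray floor, released it, and pushed the lip until the tray stopped.

**Last checks**
- **Tray:** the side picture of the lip and button matches the start picture with 0 px offset, so the tray is fully home.
- **Adapter on the peg:** just before the push, its top was within about 1 mm of the peg's axis. Afterwards white covers the blue peg at the expected place behind the clear side.
- **Bystanders:** the brass nut and band clamp are within a few pixels of where they began in both cameras.

**What failed or stayed uncertain**
- **Adapter in the hood:** after the push the networks did not report it in either fixed camera. Its final uprightness rests on the seating check and that colour check; I did not measure it.
- **Pipe plug:** the scene camera missed it at the end, but the side camera has it unmoved.
- **Button:** it stopped with the fingertips at 175 mm rather than the 172 mm I expected. The tray measured fully out all the same.

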